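# Unlock a digestion vessel rack and take the caps off

### The arm

A 7-joint arm with a two-finger parallel gripper is mounted at the origin on the work surface. World frame = base frame: x ahead of the robot, y to its left, z up, the work surface at z = 0. Lengths are in mm, angles in rad, forces in N, time in s.
With the tool pointing down it reaches from about 375 to 925 mm from the base axis. Payload 3.1 kg.
Tool frame: the origin (TCP) lies midway between the tips of the shut fingers; the grasp point (between the pads) lies bot.grasp_offset behind it (bot.grasp_offset is the distance from the TCP to the grasp point, in mm); z points along the fingers, y is the line along which they close (so a half turn about z gives the same grasp; the last joint's range is limited). The gripper opens to 85 mm and grips with 20 to 120 N. Pads are 22 mm wide; open, the fingers measure 114 mm over their backs; the gripper's body (76 mm by 85 mm) begins 54 mm behind the grasp point. The pads swing forward as they close: fully open they stand 13 mm farther back than shut.
Start: joints at [-1.244, 0.383, 0.044, 1.598, -0.018, 1.161, -0.05], TCP at [267.869, 592.241, 231.269] pointing down, gripper open.
Joint ranges: [-2.61, 2.61], [-0.41, 2.15], [-1.48, 1.57], [0, 2.5], [-1.57, 4.71], [0.05, 1.97], [-2.85, 2.85]. Speed limits (rad/s): [2.79, 2.79, 3.14, 3.14, 3.14, 3.14, 3.14].

### API

Orientations are given as a unit quaternion [w, x, y, z].
In Python, from cell import bot gives the robot as it stands.
- The arm moves only by the tool send_rows, never from a script. Its argument "series" is a list of rows, each a list of 7 numbers: the shift along the world's x, y, z in cm, then the turn, a rotation vector about the world's x, y, z in degrees, then the finger opening in cm, from 0 to 8.54. A call has exactly 5 rows; each row is the pose to reach, as a shift and turn from the pose commanded when the call began; what a row does not reach only later rows make up. A row lasts 1/12 s, in which the tool goes at most 41.7 mm and 7.16 degrees, less where a joint would pass 70% of its speed; a pose out of reach is approached as far as the arm can. A call with a gripper value outside its range is refused whole. The fingers move at their own pace and stop on an object; "grip_force" is the grip in N (left out, the last holds). Time passes only in rows, so rows that repeat a pose let the fingers close, or fill a call up. It gives the time, the measured TCP pose, the force, the opening and the grip force at its end, in the units of the state.
- bot.observe(): the state, without advancing time (a new reading comes with each control period).
- bot.snapshot(name): name is "scene" or "top" or "wrist"; returns the picture (480x640x3 uint8, red, green, blue); there is no depth.
- bot.calibration(name): a dict with "fx", "fy", "cx", "cy" (pixels), "pose" (4x4, takes a point from camera to world coordinates); the wrist camera has in their place "tool_from_camera" (4x4, takes a point from camera to tool coordinates, whose origin is the TCP and whose axes are the flange's). Camera axes: x right, y down, z forward; pixel columns grow to the right and rows downward; lengths in mm; the calibration is good to about 2 mm. The wrist camera is an equidistant fisheye: a pixel r from the principal point sees the ray r / f radians off the axis. A picture is of the moment at which its call begins: read the wrist's pose just before it. calibration takes no time and is no camera call.
- bot.finish_job(): hands the job in; it is judged then, once.
The state is a dict: "clock": time; "qpos": joint angles; "joint_vel": joint speeds; "joint_efforts": joint torques, N m; "position": TCP position; "ee_rot": TCP orientation; "ft_force": force on the tool from outside, world axes, zero at the start; "torque": the same for the moment, N m; "grip_width": opening from 0.0 (shut) to 1.0 (fully open); "finger_force": force on a finger pad.
Only numpy, scipy, OpenCV 4.12 (cv2) and the standard library are available. Lean on these libraries where they do the work, as an engineer would, in place of code of your own. Each camera call takes 0.05 s, during which the arm holds its last target. There are 200 camera calls.

### The job

Open up the digestion rack: with the mallet, strike the sprung release pin on each of the rack's two columns fully down so that the bolts let go of the retaining bridge, then lift the bridge off and hang it astride the bar of the rail stand. Lift every cap off its vessel and set it upright in the steel tray, one to a compartment, and leave the mallet on its rubber mat. The pins are for the mallet only, never the fingers, and the other things on the bench stay where they are.

Things in the scene. Friction and masses are not known exactly. Their poses are not given: they have to be found in the camera images.
- rack: fixed steel deck 140 (x) x 300 (y) x 12 mm with four open white vessels (outside 52, bore 42 mm, rims 77 mm above the bench) at x, y = -40/+40, -40/+40 mm, some without a cap, and two grey columns 44 x 44 mm at x = 0, y = -128/+128 mm, tops 85 mm (collar 89 mm) above the bench. Origin on the bench, z up
- travel_a (a joint): travel of pin_a, in m: 0 to 0.003 as found (up), 0.016 fully down; needs about 7 to 10 N and stays where driven. It draws back a dark bolt that holds down the foot of the bridge on that side; the bolt is clear from 0.012 on
- pin_a: sprung steel release pin on the rack's column at y = +128 mm: round head 28 mm across, 8 mm thick; origin at the centre of its top face
- pin_a_top (a point): the same point: centre of the top of that pin's head; about 113 mm above the bench when up, 97 mm when fully down
- travel_b (a joint): travel of pin_b, in m: 0 to 0.003 as found (up), 0.016 fully down; needs about 7 to 10 N and stays where driven. It draws back a dark bolt that holds down the foot of the bridge on that side; the bolt is clear from 0.012 on
- pin_b: sprung steel release pin on the rack's column at y = -128 mm: round head 28 mm across, 8 mm thick; origin at the centre of its top face
- pin_b_top (a point): the same point: centre of the top of that pin's head; about 113 mm above the bench when up, 97 mm when fully down
- mallet: mallet standing on one face of its head: black block head 50 x 50 x 64 mm high, wooden handle 20 mm wide and 24 mm high running level along +x to x = 170 mm, its axis at z = 32 mm. Origin at the centre of the head's lower (striking) face, z up through the head. About 0.4 kg, mostly the head
- mallet_grip (a point): point on the axis of the mallet's handle 48 mm from the head's axis, near the centre of mass: where to grip across the handle
- mat: fixed black rubber mat 120 (x) x 250 (y) x 3 mm in front of the rack; origin at the centre of its underside. The mallet stands on it at the start and its head must end over it
- bridge: loose aluminium upside-down U over the middle of the rack, feet on its deck. Origin between the feet at foot level, z up. Crown 44 (x) x 161 (y) mm, underside at z 80, top at 85 mm; legs at y = -78/+78 mm, 40 mm wide, feet turned out to -96/+96; black grip fin on top 12 mm thick (x), 60 long (y), z 85 to 121 mm. Two ribs 5 mm deep under the crown (inner faces y = -12/+12) take the bar. 0.3 kg
- bridge_saddle (a point): centre of the underside of the bridge's crown, which rests on the bar when hung
- rail: fixed stand with a level round steel bar 14 mm across along its x, 220 mm long, axis 150 mm above the bench, on two posts at x = -104/+104 mm with base strips 120 mm wide. Origin on the bench below the middle of the bar. It may stand to the left or right of the rack
- rail_top (a point): top of the bar at its middle, 157 mm above the bench; x along the bar
- tray: loose heavy steel tray 176 x 176 mm, 25 mm high, walls 4 mm, a cross of dividers making four compartments 82 mm square centred at x, y = -43/+43, -43/+43 mm. Origin at the centre of its underside, floor 4 mm above it. It may stand to the left or right of the rack
- cap0: one of up to four identical loose white caps (absent ones read None). From below: plug 34 mm across, z 0 to 8 mm; flange 56 mm across, z 8 to 20; upright grip stem 20 mm across, z 20 to 55. Origin at the centre of the plug's underside, z up along the stem. It starts loose on a vessel, plug inside, flange on the rim
- cap1: one of up to four identical loose white caps (absent ones read None). From below: plug 34 mm across, z 0 to 8 mm; flange 56 mm across, z 8 to 20; upright grip stem 20 mm across, z 20 to 55. Origin at the centre of the plug's underside, z up along the stem. It starts loose on a vessel, plug inside, flange on the rim
- cap2: one of up to four identical loose white caps (absent ones read None). From below: plug 34 mm across, z 0 to 8 mm; flange 56 mm across, z 8 to 20; upright grip stem 20 mm across, z 20 to 55. Origin at the centre of the plug's underside, z up along the stem. It starts loose on a vessel, plug inside, flange on the rim
- cap3: one of up to four identical loose white caps (absent ones read None). From below: plug 34 mm across, z 0 to 8 mm; flange 56 mm across, z 8 to 20; upright grip stem 20 mm across, z 20 to 55. Origin at the centre of the plug's underside, z up along the stem. It starts loose on a vessel, plug inside, flange on the rim
- beaker: small glass beaker, bystander, leave alone
- jar: white jar 80 mm high, bystander, leave alone
- reagent: amber glass bottle 105 mm high, bystander, leave alone
Mind the look-alikes: they are no part of the job. Leave any blue or pink look-alike of the cap1 alone.

How it is judged (in metres and radians):
On the way, in this order (a step that is already met when the one before it is completed fails the run):
1. both release pins are driven fully down, the mallet at the last of them (value of joint each of travel_a, travel_b above 0.013 m and ((horizontal distance between mallet and pin_a_top below 0.045 m and z of mallet in the frame of pin_a_top above -0.01 m) or (horizontal distance between mallet and pin_b_top below 0.045 m and z of mallet in the frame of pin_b_top above -0.01 m))).
2. the bridge hangs astride the bar, let go (x of bridge_saddle in the frame of rail between -0.08 and 0.08 m and y of bridge_saddle in the frame of rail between -0.025 and 0.025 m and z of bridge_saddle in the frame of rail between 0.147 and 0.167 m and angle between bridge's own z axis and vertical below 0.35 rad and linear speed of bridge below 0.03 m/s and contact force between the fingers and bridge below 0.5 N), for 0.3 s.
At the end, for the whole second after the job is handed in: Both pins at least 13 of 16 mm down; bridge hanging free on the bar (crown within 10 mm in height, 25 mm across, 80 mm along, tilt under 0.35 rad); each cap upright (0.2 rad) on the tray's floor, one per compartment; mallet down with its head over the mat; all at rest (all of step 2 and value of joint each of travel_a, travel_b above 0.013 m and x of cap0 in the frame of tray between -0.085 and 0.085 m and y of cap0 in the frame of tray between -0.085 and 0.085 m and z of cap0 in the frame of tray between -0.005 and 0.012 m and angle between each of cap0, cap1, cap2, cap3's own z axis and vertical below 0.2 rad and linear speed of each of cap0, cap1, cap2, cap3, mallet below 0.03 m/s and x of cap1 in the frame of tray between -0.085 and 0.085 m and y of cap1 in the frame of tray between -0.085 and 0.085 m and z of cap1 in the frame of tray between -0.005 and 0.012 m and x of cap2 in the frame of tray between -0.085 and 0.085 m and y of cap2 in the frame of tray between -0.085 and 0.085 m and z of cap2 in the frame of tray between -0.005 and 0.012 m and x of cap3 in the frame of tray between -0.085 and 0.085 m and y of cap3 in the frame of tray between -0.085 and 0.085 m and z of cap3 in the frame of tray between -0.005 and 0.012 m and x of mallet in the frame of mat between -0.06 and 0.06 m and y of mallet in the frame of mat between -0.125 and 0.125 m and height (world z) of mallet below 0.06 m); the robot touches nothing.
It fails at once if the fingers or the arm push a pin (contact force between any of the arm, the fingers and pin_a above 2 N or contact force between any of the arm, the fingers and pin_b above 2 N).
It fails at once if another thing on the bench is knocked more than 40 mm aside (distance of any of beaker, jar, reagent from where it was at the start of the episode above 0.04 m).
Of cap0, cap1, cap2, cap3 only 2 to 4 are there at a start; the rules pass over those that are not, and their reading is None.
At some moment in a run one of mallet, tray may be knocked a few centimetres aside while the robot is not near it.
It also fails if it takes over 210 s, if anything falls off the work surface, if the arm or the gripper's body presses on something with over 40 N, if the wrist force passes 120 N, or if a joint passes its speed limit or range.

## Working session

There is one attempt and no reset: what is moved stays moved. The work goes in short steps, Python scripts to look and compute and a tool call to move; the robot and the scene stay as the last step left them, time stands still between calls to the robot, and variables do not carry over. Pictures are saved under pics/ and viewed, at most 14 in all, crops included, and the job is handed in when it is done.

Besides the shell and the picture viewer there is one more tool, called after ">>>" in YAML: its name, and indented under it one key for each argument. send_rows: Moves the arm, as the interface text tells. Its arguments: {"type":"object","properties":{"series":{"type":"array","items":{"type":"array","items":{"type":"number"}}},"grip_force":{"type":"number"}},"required":["series"]}

```bash
ls; mkdir -p pics; python3 - <<'E'
from cell import bot
import cv2,json,numpy as np
print(bot.observe(), bot.grasp_offset)
for n in("scene","top","wrist"):
    im=bot.snapshot(n); cv2.imwrite(f"pics/{n}0.png",im[:,:,::-1]); print(n,bot.calibration(n))
E
```

```text
pics
{'clock': 0.0, 'qpos': array([-1.24378967,  0.38382619,  0.04382926,  1.59959677, -0.01791259,
        1.16119517, -0.04987948]), 'joint_vel': array([-8.81141784e-04, -4.74360996e-05,  1.32398597e-03, -4.64708449e-04,
       -2.98229327e-04,  2.06063358e-03,  8.24537142e-04]), 'joint_efforts': array([-7.66562152e-05, -4.33463144e+01,  1.02463514e+00, -2.49517250e+01,
        1.05253942e-02,  1.14543134e-02,  6.83767794e-06]), 'position': array([267.50150237, 591.35960389, 229.88221537]), 'ee_rot': array([-2.14742801e-04,  2.10761138e-01,  9.77536705e-01, -1.29892079e-03]), 'ft_force': array([-0.27191964,  0.65690315,  0.33206624]), 'torque': array([-0.00780901, -0.05857923,  0.01152703]), 'finger_force': 0.0, 'grip_width': 0.9991096229294341} 18.700000000000003
scene {'fx': 600.5984951669445, 'fy': 600.5984951669445, 'cx': 322.14138334316783, 'cy': 241.76697175292296, 'pose': array([[-3.35980477e-01,  7.06744289e-01, -6.22599091e-01,
         1.24138162e+03],
       [ 9.41754752e-01,  2.62370257e-01, -2.10380215e-01,
         2.18578909e+02],
       [ 1.46664681e-02, -6.57019298
[... 362 characters left out ...]
.21295756e-02,  6.02044051e-03,
        -6.15969227e-01],
       [-7.50173760e-03, -1.26038272e-01, -9.91997015e-01,
         1.33109620e+03],
       [ 0.00000000e+00,  0.00000000e+00,  0.00000000e+00,
         1.00000000e+00]])}
wrist {'fx': 371.64829954431775, 'fy': 371.64829954431775, 'cx': 316.2779700012043, 'cy': 236.5172888598093, 'tool_from_camera': array([[-1.14393792e-03, -9.58257833e-01, -2.85903161e-01,
         7.25884977e+01],
       [ 9.99999335e-01, -1.13882383e-03, -1.84154307e-04,
        -2.54962297e-01],
       [-1.49126027e-04, -2.85903182e-01,  9.58258498e-01,
        -1.43826756e+02],
       [ 0.00000000e+00,  0.00000000e+00,  0.00000000e+00,
         1.00000000e+00]])}
```

View pics/top0.png

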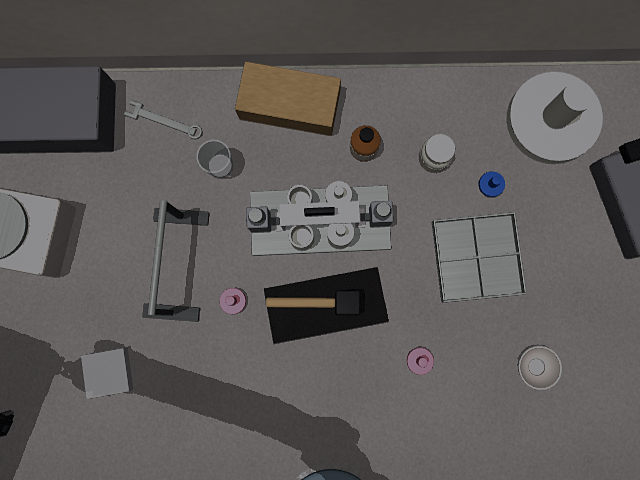

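View pics/scene0.png

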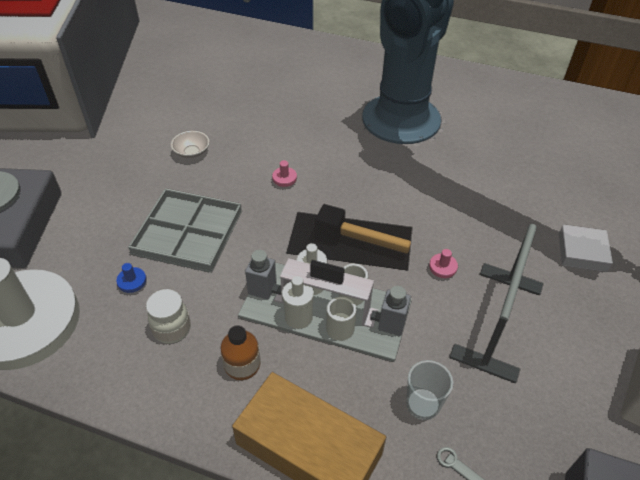

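The top view shows the rack at (320,220), with caps at (340,192) and (342,231). The mallet handle runs from (267,302) to its head at (349,303), the rail bar from (165,207) to (153,313), and the tray is at (479,257). The pink and blue look-alikes stand apart from these, and the scene view agrees.

```bash
cat > h.py <<'E'
import numpy as np, cv2
from cell import bot
from scipy.spatial.transform import Rotation as R
def tool(o=None):
    o=o or bot.observe(); q=o["ee_rot"]; T=np.eye(4)
    T[:3,:3]=R.from_quat([q[1],q[2],q[3],q[0]]).as_matrix(); T[:3,3]=o["position"]; return T
def rays(cam,uv,T=None):
    c=bot.calibration(cam); uv=np.atleast_2d(np.array(uv,float))
    d=(uv-[c["cx"],c["cy"]])/[c["fx"],c["fy"]]
    if cam=="wrist":
        th=np.linalg.norm(d,axis=1,keepdims=True)
        v=np.c_[d*np.sinc(th/np.pi),np.cos(th)]; P=T@c["tool_from_camera"]
    else: v=np.c_[d,np.ones(len(d))]; P=c["pose"]
    v=v@P[:3,:3].T; return P[:3,3],v/np.linalg.norm(v,axis=1,keepdims=True)
def plane(cam,uv,z,T=None):
    o,v=rays(cam,uv,T); return o+v*((z-o[2])/v[:,2])[:,None]
def tri(a,b):   # each (origin, dir)
    (o1,d1),(o2,d2)=a,b; A=np.c_[d1,-d2]; s=np.linalg.lstsq(A,o2-o1,rcond=None)[0]
    p,q=o1+s[0]*d1,o2+s[1]*d2; return (p+q)/2,np.linalg.norm(p-q)
def wsnap(name):
    T=tool(); im=bot.snapshot("wrist")[:,:,::-1].copy(); cv2.imwrite(f"pics/{name}.png",im); np.save(f"pics/{name}.npy",T); return T,im
E
python3 - <<'E'
from h import *
np.set_printoptions(precision=1,suppress=True)
def t(n,a,b):
    o1,d1=rays("top",a);o2,d2=rays("scene",b); p,e=tri((o1,d1[0]),(o2,d2[0])); print(n,p,round(e,1))
t("pinL",(257,213),(398,296)); t("pinR",(382,208),(258,258))
t("fin",(319,211),(327,268)); t("cap far",(339,187),(294,285)); t("cap near",(342,227),(312,249))
t("malhandle end",(267,302),(409,243)); t("blue",(493,182),(127,269))
t("rail end1",(167,204),(490,358)); t("rail end2",(153,313),(532,229))
t("traycenter",(479,257),(188,229))
for n,uv,z in (("deck",[(250,190),(389,185),(392,250),(251,255)],12),("mat",[(265,292),(378,268),(388,320),(272,342)],3),("tray",[(433,220),(515,212),(524,296),(443,302)],25),("malhead",[(349,303),(267,302)],[64,44]),("rail",[(165,207),(153,313)],157)):
    print(n,plane("top",uv,np.array(z)))
im=cv2.imread("pics/top0.png"); hsv=cv2.cvtColor(im,cv2.COLOR_BGR2HSV)
m=cv2.inRange(hsv,(8,90,80),(25,255,255)); n,l,s,c=cv2.connectedComponentsWithStats(m)
for i in range(1,n):
    if s[i,4]>60: print(s[i],c[i])
E
```

```text
pinL [620.3 144.4 102.5] 8.5
pinR [ 627.4 -110.8  105.6] 1.2
fin [619.5  16.7 123.1] 3.4
cap far [669.1 -24.7 116.6] 1.5
cap near [586.6 -26.  120.9] 8.5
malhandle end [443.5 128.3  44.2] 5.2
blue [ 692.4 -354.8   43.5] 3.1
rail end1 [651.9 329.3  53.2] 11.6
rail end2 [422.4 337.7 143.7] 7.5
traycenter [ 534.4 -321.8    7.5] 8.0
deck [[ 687.7  165.9   12. ]
 [ 694.9 -136.2   12. ]
 [ 552.8 -139.1   12. ]
 [ 545.7  163.3   12. ]]
mat [[ 466.6  134.1    3. ]
 [ 515.2 -109.     3. ]
 [ 404.1 -127.8    3. ]
 [ 360.6  119.1    3. ]]
tray [[ 614.7 -226.8   25. ]
 [ 629.8 -402.2   25. ]
 [ 450.9 -412.1   25. ]
 [ 440.3 -241.9   25. ]]
malhead [[439.5 -43.4  64. ]
 [444.  125.8  44. ]]
rail [[625.6 311.7 157. ]
 [422.7 330.1 157. ]]
[ 235   62  106   65 4847] [287.5  93.7]
[352 126  28  27 367] [363.8 142.2]
[266 298  69  10 612] [299.8 302.1]
```

>>> send_rows:
  series:
    - [1.2,-3.9,1.5,0,0,-5,8.5]
    - [2.4,-7.8,3,0,0,-10,8.5]
    - [3.6,-11.7,4,0,0,-15,8.5]
    - [4.8,-15.6,5,0,0,-20,8.5]
    - [6,-19.5,5,0,0,-25,8.5]
  grip_force: 100

```text
clock: 0.57
position: [327.8, 399.7, 283.0]
ee_rot: [0.0, 0.419, 0.908, 0.002]
ft_force: [0.9, 0.1, 0.9]
grip_width: 0.995
finger_force: 0.0
```

>>> send_rows:
  series:
    - [1.2,-3.9,0,0,0,-5,8.5]
    - [2.4,-7.8,0,0,0,-10,8.5]
    - [3.6,-11.7,0,0,0,-15,8.5]
    - [4.8,-15.6,0,0,0,-20,8.5]
    - [6,-19.5,0,0,0,-25,8.5]

```text
clock: 0.98
position: [386.8, 203.2, 281.0]
ee_rot: [-0.0, 0.606, 0.796, 0.0]
ft_force: [1.6, 0.4, 1.2]
grip_width: 0.993
finger_force: 0.0
```

>>> send_rows:
  series:
    - [1.2,-3.9,0,0,0,-4,8.5]
    - [2.4,-7.8,0,0,0,-8,8.5]
    - [3.6,-11.7,0,0,0,-12,8.5]
    - [4.8,-15.6,0,0,0,-17,8.5]
    - [5.4,-19.5,0,0,0,-17,8.5]

```text
clock: 1.4
position: [441.5, 8.2, 281.3]
ee_rot: [0.0, 0.716, 0.698, 0.001]
ft_force: [0.4, 0.7, 0.6]
grip_width: 0.991
finger_force: 0.0
```

```bash
python3 - <<'E'
from h import *
T,im=wsnap("w1"); print(T.round(2)); print(bot.observe()["clock"])
E
```

```text
[[ 3.0000e-02  1.0000e+00  0.0000e+00  4.4147e+02]
 [ 1.0000e+00 -3.0000e-02  0.0000e+00  8.2400e+00]
 [ 0.0000e+00  0.0000e+00 -1.0000e+00  2.8135e+02]
 [ 0.0000e+00  0.0000e+00  0.0000e+00  1.0000e+00]]
1.45
```

View pics/w1.png

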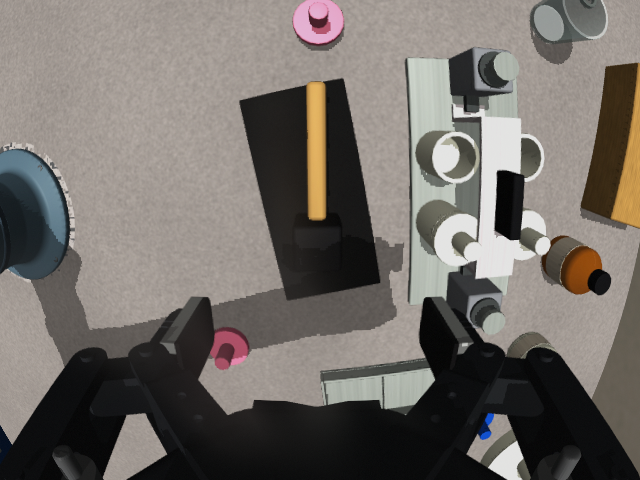

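The wrist view shows the mallet handle from (316,82) to (317,219), with the head at about (318,240). The pins are at (497,68) and (488,318), the stems at (467,250) and (541,243), and the fin at (509,205). I'll take a second view shifted +x to triangulate.

>>> send_rows:
  series:
    - [2.5,-1,0,0,0,0,8.5]
    - [5,-2,0,0,0,0,8.5]
    - [8,-3,0,0,0,0,8.5]
    - [10,-4,0,0,0,0,8.5]
    - [10,-4,0,0,0,0,8.5]

```text
clock: 1.87
position: [544.0, -31.7, 281.1]
ee_rot: [0.002, 0.716, 0.698, -0.001]
ft_force: [0.9, -0.2, -0.8]
grip_width: 0.992
finger_force: 0.0
```

```bash
python3 - <<'E'
from h import *
T,im=wsnap("w2"); print(T[:3,3].round(2))
E
```

```text
[544.02 -31.67 281.06]
```

View pics/w2.png

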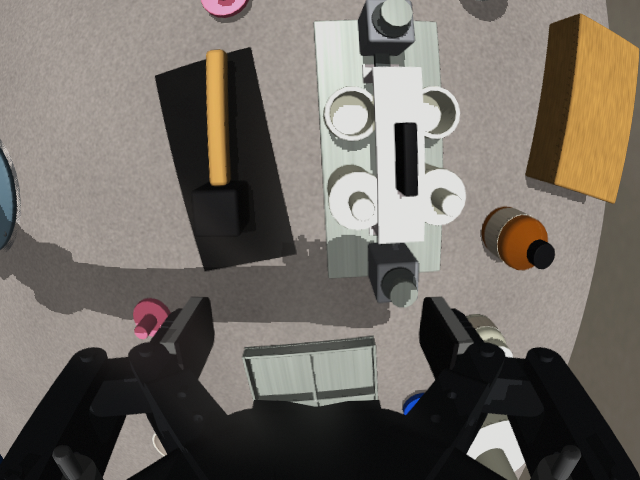

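The second view shows pins at (397,12) and (404,293), stems at (452,203) and (363,207), the fin at (406,159), and the handle at x≈217.

```bash
python3 - <<'E'
from h import *
np.set_printoptions(precision=1,suppress=True)
T1,T2=np.load("pics/w1.npy"),np.load("pics/w2.npy")
P={"pinL":((499,67),(397,12),113),"pinR":((488,318),(404,293),113),"stemN":((471,251),(366,207),124),"stemF":((543,243),(453,204),124),"finTop+":((509,175),(406,124),133),"finTop-":((509,235),(407,192),133)}
ims=[cv2.imread(f"pics/w{i}.png") for i in(1,2)]; hs=[]
for im in ims:
    m=cv2.inRange(cv2.cvtColor(im,cv2.COLOR_BGR2HSV),(8,90,80),(25,255,255)); n,l,s,c=cv2.connectedComponentsWithStats(m)
    k=[i for i in range(1,n) if s[i,0]+s[i,2]<400 and s[i,4]>800][0]; print(s[k],c[k])
    ys,xs=np.where(l==k); hs.append([(xs[abs(ys-y)<3].mean(),y) for y in (s[k,1]+4,s[k,1]+s[k,3]-5)])
P["hEnd"]=(hs[0][0],hs[1][0],47);P["hHead"]=(hs[0][1],hs[1][1],47)
for n,(a,b,z) in P.items():
    o1,d1=rays("wrist",a,T1);o2,d2=rays("wrist",b,T2)
    p,e=tri((o1,d1[0]),(o2,d2[0])); print(n,p,round(e,1),"plane",plane("wrist",a,z,T1)[0,:2],plane("wrist",b,z,T2)[0,:2])
for i,(uv,T) in enumerate(([((407,58),(410,303)),T1],[((315,22),(330,277)),T2],[((315,22),(438,22),(441,270),(330,277)),T2])):
    print("deck",plane("wrist",uv,12,T)[:,:2].tolist())
print("mat",plane("wrist",[(156,74),(250,48),(296,254),(205,270)],3,T2)[:,:2])
print("malhead top",plane("wrist",[(193,187),(242,183),(244,236),(195,233)],67,T2)[:,:2])
E
```

```text
[ 306   81   20  140 2608] [316.  149.5]
[ 206   49   21  137 2436] [215.7 117.1]
pinL [620.8 147.   92.4] 4.3 plane [608.7 141.1] [617.  142.5]
pinR [ 633.  -124.4   83.2] 2.2 plane [ 616.6 -105.4] [ 625.1 -111. ]
stemN [586.7 -28.8 113.9] 3.2 plane [581.6 -26.8] [585.9 -25.1]
stemF [664.4 -23.6 120.6] 1.3 plane [662.1 -21.9] [662.8 -23.5]
finTop+ [621.7  42.9 112.3] 2.2 plane [609.5  44.5] [617.1  43.7]
finTop- [621.1 -13.  122.8] 0.1 plane [615.1  -9.8] [618.5 -11.2]
hEnd [444.1 126.2  42.4] 0.2 plane [444.1 125.5] [445.4 125.3]
hHead [441.6  -9.8  45.4] 0.4 plane [441.5  -9.6] [442.1  -9.4]
deck [[546.8139656351876, 161.59513829746356], [556.7423735554107, -133.77129679479785]]
deck [[548.4104898274355, 161.41364947328776], [558.3004805192775, -134.9518440505085]]
deck [[548.4104898274355, 161.41364947328776], [688.0343761429505, 166.72759058866419], [697.228886628228, -131.38819080629], [558.3004805192775, -134.9518440505085]]
mat [[ 359.4  119.3]
 [ 474.7  136.9]
 [ 518.1 -107.6]
 [ 401.7 -126.5]]
malhead top [[420.8 -11.3]
 [472.1 -10. ]
 [470.  -64.3]
 [417.7 -59.6]]
```

>>> send_rows:
  series:
    - [-4,1.5,0,0,0,0.7,8.5]
    - [-8,3,0,0,0,0.7,8.5]
    - [-10.2,3.8,-4,0,0,0.7,8.5]
    - [-10.2,3.8,-8,0,0,0.7,8.5]
    - [-10.2,3.8,-12,0,0,0.7,8.5]

```text
clock: 2.33
position: [437.1, 10.9, 162.6]
ee_rot: [-0.001, 0.71, 0.705, 0.003]
ft_force: [1.0, 0.5, -0.6]
grip_width: 0.995
finger_force: 0.0
```

>>> send_rows:
  series:
    - [0,0,-3,0,0,0,8.5]
    - [0,0,-3,0,0,0,8.5]
    - [0,0,-3,0,0,0,8.5]
    - [0,0,-3,0,0,0,8.5]
    - [0,0,-3,0,0,0,8.5]

```text
clock: 2.75
position: [441.1, 8.9, 135.2]
ee_rot: [0.001, 0.711, 0.703, 0.002]
ft_force: [0.5, -0.2, 0.2]
grip_width: 0.994
finger_force: 0.0
```

```bash
python3 - <<'E'
from h import *
np.set_printoptions(precision=1,suppress=True)
T,im=wsnap("w3"); print(T[:3,3].round(2))
m=cv2.inRange(cv2.cvtColor(im,cv2.COLOR_BGR2HSV),(8,90,80),(25,255,255)); n,l,s,c=cv2.connectedComponentsWithStats(m)
for k in range(1,n):
    if s[k,4]<500: continue
    ys,xs=np.where(l==k); print(s[k])
    for y in (s[k,1]+4,s[k,1]+s[k,3]-5): print(plane("wrist",(xs[abs(ys-y)<3].mean(),y),47,T))
E
```

```text
[441.1   8.9 135.2]
[ 302   54   33  219 6776]
[[444.4 126.3  47. ]]
[[441.5  -9.7  47. ]]
```

>>> send_rows:
  series:
    - [0.1,0,-4,0,0,0,8.5]
    - [0.1,0,-7.5,0,0,0,8.5]
    - [0.1,0,-10,0,0,0,8.5]
    - [0.1,0,-11.7,0,0,0,8.5]
    - [0.1,0,-11.7,0,0,0,6]

```text
clock: 3.22
position: [438.6, 8.6, 14.4]
ee_rot: [-0.001, 0.711, 0.703, -0.002]
ft_force: [0.1, -0.0, -0.2]
grip_width: 0.876
finger_force: 0.0
```

>>> send_rows:
  series:
    - [0,0,0,0,0,0,4]
    - [0,0,0,0,0,0,1]
    - [0,0,0,0,0,0,1]
    - [0,0,0,0,0,0,1]
    - [0,0,0,0,0,0,1]
  grip_force: 120

```text
clock: 3.63
position: [441.6, 8.9, 17.5]
ee_rot: [0.001, 0.711, 0.703, 0.002]
ft_force: [-1.7, -0.3, 9.2]
grip_width: 0.213
finger_force: 116.9
```

>>> send_rows:
  series:
    - [0,0,0,0,0,0,1]
    - [0,0,0,0,0,0,1]
    - [0,0,0.5,0,0,0,1]
    - [0,0,1,0,0,0,1]
    - [0,0,1,0,0,0,1]

```text
clock: 4.05
position: [439.9, 8.5, 26.5]
ee_rot: [0.0, 0.711, 0.703, 0.0]
ft_force: [0.2, 0.1, -3.9]
grip_width: 0.216
finger_force: 117.5
```

>>> send_rows:
  series:
    - [0,0,4,0,0,0,1]
    - [0,0,8,0,0,0,1]
    - [0,0,12,0,0,0,1]
    - [0,0,15,0,0,0,1]
    - [2,2,15,0,0,0,1]

```text
clock: 4.47
position: [461.0, 24.5, 182.5]
ee_rot: [0.0, 0.714, 0.7, 0.006]
ft_force: [2.1, -1.1, -3.2]
grip_width: 0.216
finger_force: 119.0
```

>>> send_rows:
  series:
    - [2.5,2.5,0,0,0,0,1]
    - [5,5,0,0,0,0,1]
    - [7.5,7.5,0,0,0,0,1]
    - [10,10,0,0,0,0,1]
    - [12.5,12.5,0,0,0,0,1]

```text
clock: 4.88
position: [584.6, 154.7, 174.6]
ee_rot: [-0.001, 0.711, 0.703, -0.001]
ft_force: [-0.3, -0.4, -3.2]
grip_width: 0.216
finger_force: 119.0
```

>>> send_rows:
  series:
    - [2,2,0,0,0,0,1]
    - [3.3,3.7,0,0,0,0,1]
    - [3.3,3.7,0,0,0,0,1]
    - [3.3,3.7,0,0,0,0,1]
    - [3.3,3.7,0,0,0,0,1]

```text
clock: 5.3
position: [616.5, 189.3, 174.5]
ee_rot: [-0.0, 0.711, 0.703, -0.002]
ft_force: [0.0, -0.7, -3.3]
grip_width: 0.215
finger_force: 118.9
```

```bash
python3 - <<'E'
from h import *
T,im=wsnap("w4"); print(T.round(3))
cv2.imwrite("pics/s4.png",cv2.resize(bot.snapshot("scene")[220:360,200:460,::-1],None,fx=3,fy=3))
E
```

```text
[[ 1.10000e-02  1.00000e+00 -3.00000e-03  6.16518e+02]
 [ 1.00000e+00 -1.10000e-02 -2.00000e-03  1.89305e+02]
 [-2.00000e-03 -3.00000e-03 -1.00000e+00  1.74504e+02]
 [ 0.00000e+00  0.00000e+00  0.00000e+00  1.00000e+00]]
```

View pics/w4.png

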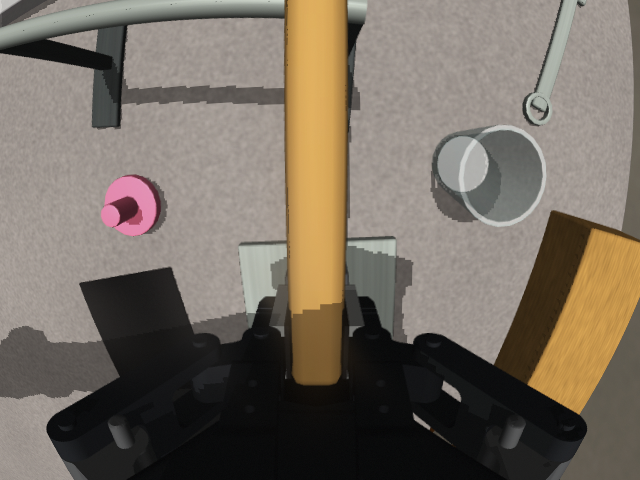

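View pics/s4.png

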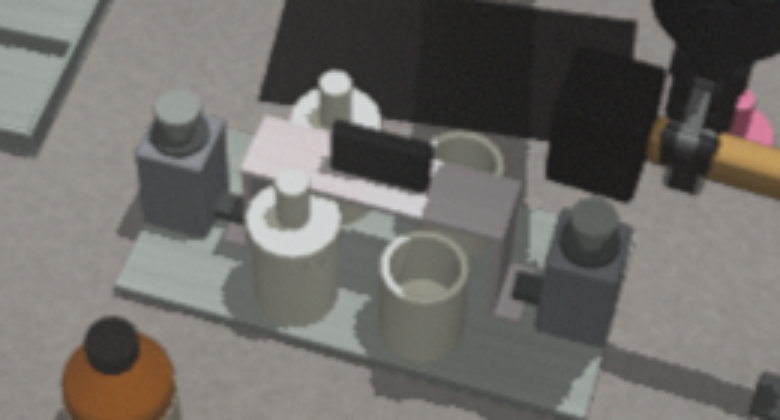

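The mallet hangs level over the left pin. In the scene crop the pin tops are at (595,220) and (180,110), and the stems at (335,82) and (292,183). I'll check the pin positions with the fixed cameras.

```bash
python3 - <<'E'
from h import *
np.set_printoptions(precision=1,suppress=True)
f=lambda u,v:(200+(u+.5)/3-.5,220+(v+.5)/3-.5)
for n,uv,z in(("L",f(596,220),113),("R",f(180,109),113),("N",f(335,80),124),("F",f(292,182),124)): print(n,plane("scene",uv,z))
im=cv2.imread("pics/top0.png"); c=cv2.resize(im[170:260,240:400],None,fx=5,fy=5,interpolation=cv2.INTER_CUBIC); cv2.imwrite("pics/topc.png",c)
E
```

```text
L [[620.6 148.3 113. ]]
R [[ 627.4 -106.4  113. ]]
N [[582.7 -24.3 124. ]]
F [[663.  -20.7 124. ]]
```

View pics/topc.png

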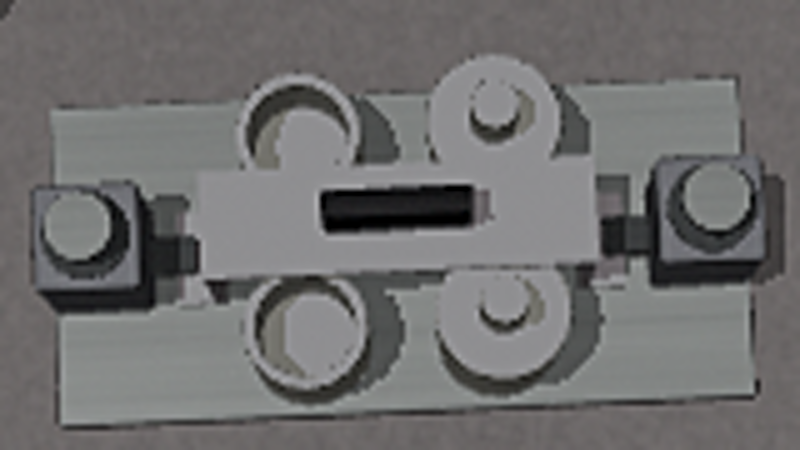

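The top crop shows pin tops at (76,222) and (716,195), stems at (495,98) and (502,297), and the fin centre at (397,207).

```bash
python3 - <<'E'
from h import *
np.set_printoptions(precision=1,suppress=True)
g=lambda u,v:(240+(u+.5)/5-.5,170+(v+.5)/5-.5)
f=lambda u,v:(200+(u+.5)/3-.5,220+(v+.5)/3-.5)
for n,uv,s,z in(("L",(76,222),(596,220),113),("R",(716,195),(180,109),113),("N",(502,297),(335,80),124),("F",(495,98),(292,182),124),("fin",(397,207),(382,152),133)):
    a=rays("top",g(*uv));b=rays("scene",f(*s)); p,e=tri((a[0],a[1][0]),(b[0],b[1][0])); print(n,plane("top",g(*uv),z)[0],p,e)
E
```

```text
L [617.3 143.4 113. ] [617.7 145.9 108.4] 4.016488533886488
R [ 625.  -112.3  113. ] [ 624.9 -110.3  109. ] 4.846860542891123
N [583.4 -26.  124. ] [583.1 -25.1 124.2] 1.8655983869189225
F [663.3 -24.4 124. ] [662.9 -22.7 123.2] 3.6584665580706193
fin [618.3  14.9 133. ] [620.4  16.9 117.8] 3.798416387421602
```

>>> send_rows:
  series:
    - [0.2,0.4,-1.5,0,0,0,1]
    - [0.2,0.4,-3,0,0,0,1]
    - [0.2,0.4,-4.2,0,0,0,1]
    - [0.2,0.4,-4.2,0,0,0,1]
    - [0.2,0.4,-4.2,0,0,0,1]

```text
clock: 5.82
position: [620.3, 192.8, 133.9]
ee_rot: [0.0, 0.712, 0.703, -0.0]
ft_force: [0.5, -2.5, -2.0]
grip_width: 0.212
finger_force: 120.1
```

>>> send_rows:
  series:
    - [0,0,-0.4,0,0,0,1]
    - [0,0,-0.8,0,0,0,1]
    - [0,0,-1.2,0,0,0,1]
    - [0,0,-1.6,0,0,0,1]
    - [0,0,-1.6,0,0,0,1]

```text
clock: 6.23
position: [622.8, 189.7, 121.6]
ee_rot: [0.003, 0.712, 0.702, 0.001]
ft_force: [-1.1, -4.7, 8.0]
grip_width: 0.21
finger_force: 122.1
```

>>> send_rows:
  series:
    - [0,0,-0.2,0,0,0,1]
    - [0,0,-0.4,0,0,0,1]
    - [0,0,-0.5,0,0,0,1]
    - [0,0,-0.5,0,0,0,1]
    - [0,0,-0.5,0,0,0,1]

```text
clock: 6.65
position: [623.1, 190.0, 120.7]
ee_rot: [0.002, 0.712, 0.702, 0.001]
ft_force: [-8.9, -6.3, 28.2]
grip_width: 0.21
finger_force: 125.2
```

```bash
python3 - <<'E'
from h import *
a=bot.snapshot("scene")[200:330,200:460,::-1]; cv2.imwrite("pics/s5.png",cv2.resize(a,None,fx=3,fy=3,interpolation=cv2.INTER_CUBIC))
T,im=wsnap("w5"); o=bot.observe(); print(o["ft_force"],o["torque"])
m=cv2.inRange(cv2.cvtColor(im,cv2.COLOR_BGR2HSV),(8,90,60),(25,255,255))
for n in("w4","w5"):
    im=cv2.imread(f"pics/{n}.png"); m=cv2.inRange(cv2.cvtColor(im,cv2.COLOR_BGR2HSV),(8,90,60),(25,255,255))
    for y in(5,100,200,300): x=np.where(m[y,200:420])[0]; print(n,y,x.min()+200,x.max()+200)
E
```

```text
[-8.48849124 -6.38834102 28.10290888] [-2.12374516  2.07670196 -0.33359806]
w4 5 285 346
w4 100 284 347
w4 200 286 346
w4 300 288 343
w5 5 281 354
w5 100 282 353
w5 200 285 349
w5 300 288 345
```

View pics/s5.png

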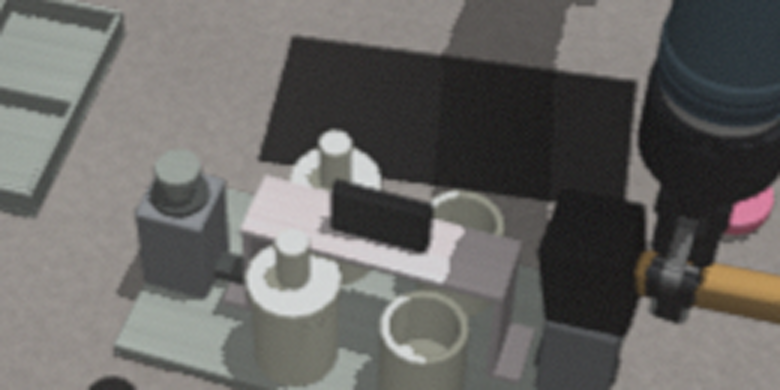

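The scene view shows the mallet head sitting low on the left column, with its bottom edge at about (585,322). I'll lift and check the pin.

>>> send_rows:
  series:
    - [0,0,2,0,0,0,1]
    - [0,0,4,0,0,0,1]
    - [0,0,6,0,0,0,1]
    - [-1,3,7,0,0,0,1]
    - [-2,6,7,0,0,0,1]

```text
clock: 7.17
position: [602.7, 251.4, 186.0]
ee_rot: [0.002, 0.713, 0.701, 0.002]
ft_force: [0.8, 0.4, -4.4]
grip_width: 0.213
finger_force: 120.5
```

```bash
python3 - <<'E'
from h import *
a=bot.snapshot("scene")[200:330,200:460,::-1]; b=bot.snapshot("top")[170:260,230:400,::-1]
a=cv2.resize(a,None,fx=2.5,fy=2.5,interpolation=cv2.INTER_CUBIC);b=cv2.resize(b,None,fx=2.5,fy=2.5,interpolation=cv2.INTER_CUBIC)
c=np.zeros((a.shape[0]+b.shape[0],a.shape[1],3),np.uint8); c[:a.shape[0]]=a; c[a.shape[0]:,:b.shape[1]]=b; cv2.imwrite("pics/s6.png",c)
T,im=wsnap("w6")
m=cv2.inRange(cv2.cvtColor(im,cv2.COLOR_BGR2HSV),(8,90,60),(25,255,255))
for y in(5,100,200,300): x=np.where(m[y,200:420])[0]; print(y,x.min()+200,x.max()+200)
E
```

```text
5 279 353
100 281 352
200 284 349
300 288 344
```

View pics/s6.png

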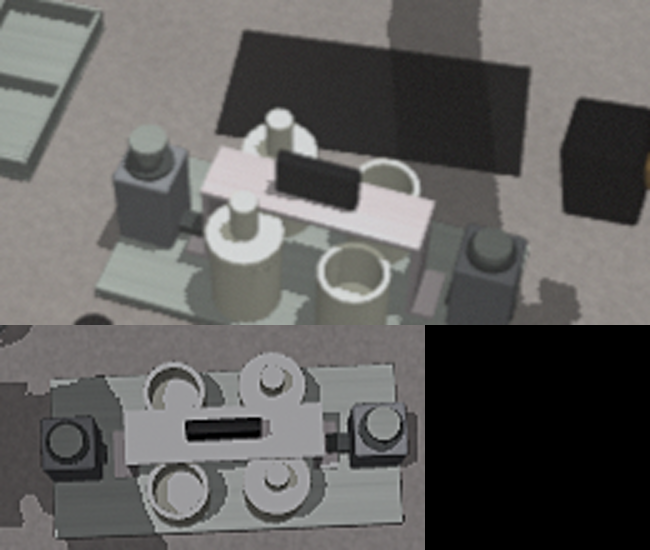

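The left pin is down and its bolt is drawn back; the right pin is still up. The mallet tilted about 10° head-down in the grip, which is usable. I'll rotate it 90° for the right pin.

>>> send_rows:
  series:
    - [-0.2,-2.6,0,0,0,6,1]
    - [-0.4,-5.2,0,0,0,12,1]
    - [-0.6,-7.8,0,0,0,18,1]
    - [-0.8,-10.4,0,0,0,24,1]
    - [-1,-13,0,0,0,30,1]

```text
clock: 7.73
position: [588.4, 122.6, 181.5]
ee_rot: [-0.001, 0.502, 0.865, -0.001]
ft_force: [1.0, -1.1, -4.8]
grip_width: 0.213
finger_force: 120.4
```

>>> send_rows:
  series:
    - [-0.2,-2.6,0,0,0,6,1]
    - [-0.4,-5.2,0,0,0,12,1]
    - [-0.6,-7.8,0,0,0,18,1]
    - [-0.8,-10.4,0,0,0,24,1]
    - [-1,-13,0,0,0,30,1]

```text
clock: 8.15
position: [578.1, -7.3, 181.5]
ee_rot: [-0.002, 0.262, 0.965, -0.001]
ft_force: [0.1, 0.9, -4.6]
grip_width: 0.215
finger_force: 120.4
```

>>> send_rows:
  series:
    - [0,-2.6,0,0,0,6,1]
    - [0,-5.2,0,0,0,12,1]
    - [0,-7.8,0,0,0,18,1]
    - [0,-10.2,0,0,0,24,1]
    - [0,-10.2,0,0,0,30,1]

```text
clock: 8.57
position: [577.1, -117.1, 181.9]
ee_rot: [-0.002, 0.008, 1.0, -0.003]
ft_force: [-0.7, -1.4, -3.8]
grip_width: 0.217
finger_force: 120.3
```

>>> send_rows:
  series:
    - [0,0,0,0,0,0,1]
    - [0,0,0,0,0,0,1]
    - [0,0,0,0,0,0,1]
    - [0,0,0,0,0,0,1]
    - [0,0,0,0,0,0,1]

```text
clock: 8.98
position: [579.9, -106.1, 182.5]
ee_rot: [-0.0, 0.005, 1.0, 0.0]
ft_force: [0.4, -0.3, -3.9]
grip_width: 0.215
finger_force: 120.3
```

```bash
python3 - <<'E'
from h import *
np.set_printoptions(precision=3,suppress=True)
T,im=wsnap("w7"); print(T,bot.observe()["qpos"])
m=cv2.inRange(cv2.cvtColor(im,cv2.COLOR_BGR2HSV),(8,90,60),(25,255,255))
for y in(5,100,200,300): x=np.where(m[y,200:420])[0]; print(y,x.min()+200,x.max()+200)
E
```

```text
[[  -1.       0.01    -0.001  579.887]
 [   0.01     1.       0.    -106.083]
 [   0.001    0.      -1.     182.495]
 [   0.       0.       0.       1.   ]] [-0.25   0.336  0.435  1.811 -0.163  1.03   1.809]
5 280 354
100 281 352
200 284 349
300 288 345
```

>>> send_rows:
  series:
    - [0.3,-0.5,-1.5,0,0,0,1]
    - [0.3,-0.5,-3,0,0,0,1]
    - [0.3,-0.5,-4,0,0,0,1]
    - [0.3,-0.5,-4,0,0,0,1]
    - [0.3,-0.5,-4,0,0,0,1]

```text
clock: 9.45
position: [582.1, -111.9, 142.0]
ee_rot: [-0.001, 0.005, 1.0, 0.0]
ft_force: [-0.4, 0.1, -3.8]
grip_width: 0.215
finger_force: 120.3
```

>>> send_rows:
  series:
    - [0,0,-0.6,0,0,0,1]
    - [0,0,-1.2,0,0,0,1]
    - [0,0,-1.8,0,0,0,1]
    - [0,0,-2.4,0,0,0,1]
    - [0,0,-2.4,0,0,0,1]

```text
clock: 9.87
position: [585.0, -112.8, 120.6]
ee_rot: [0.002, 0.006, 1.0, 0.0]
ft_force: [-2.0, 1.1, 5.0]
grip_width: 0.213
finger_force: 121.9
```

>>> send_rows:
  series:
    - [0,0,-0.3,0,0,0,1]
    - [0,0,-0.6,0,0,0,1]
    - [0,0,-0.8,0,0,0,1]
    - [0,0,-0.8,0,0,0,1]
    - [0,0,-0.8,0,0,0,1]

```text
clock: 10.28
position: [587.1, -113.4, 118.7]
ee_rot: [0.004, 0.006, 1.0, 0.001]
ft_force: [-12.9, 1.9, 30.1]
grip_width: 0.211
finger_force: 125.6
```

>>> send_rows:
  series:
    - [0,0,2,0,0,0,1]
    - [0,0,4,0,0,0,1]
    - [0,0,7,0,0,0,1]
    - [-3,2,7,0,0,0,1]
    - [-6,4,7,0,0,0,1]

```text
clock: 10.7
position: [525.7, -74.3, 183.2]
ee_rot: [0.004, 0.007, 1.0, -0.001]
ft_force: [-1.3, 1.2, -5.4]
grip_width: 0.215
finger_force: 120.3
```

>>> send_rows:
  series:
    - [-1.5,2,0,0,0,-6,1]
    - [-3,4,0,0,0,-12,1]
    - [-4,6,0,0,0,-18,1]
    - [-5,7,0,0,0,-24,1]
    - [-6,8,0,0,0,-30,1]

```text
clock: 11.12
position: [461.6, 8.8, 180.0]
ee_rot: [-0.0, 0.266, 0.964, 0.0]
ft_force: [-0.3, -0.0, -4.0]
grip_width: 0.217
finger_force: 120.3
```

```bash
python3 - <<'E'
from h import *
a=bot.snapshot("scene")[200:330,200:460,::-1]; b=bot.snapshot("top")[170:350,230:400,::-1]
a=cv2.resize(a,None,fx=2,fy=2,interpolation=cv2.INTER_CUBIC);b=cv2.resize(b,None,fx=1.6,fy=1.6,interpolation=cv2.INTER_CUBIC)
c=np.zeros((max(a.shape[0],b.shape[0]),a.shape[1]+b.shape[1],3),np.uint8); c[:a.shape[0],:a.shape[1]]=a; c[:b.shape[0],a.shape[1]:]=b; cv2.imwrite("pics/s8.png",c)
E
```

```text
(no output)
```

View pics/s8.png

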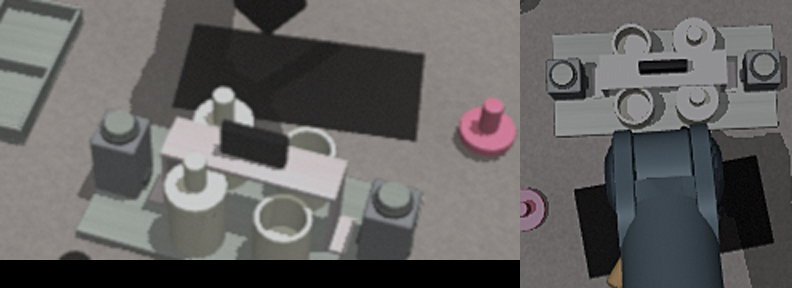

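Both pins are down and both bolts are drawn back. I'll return the mallet to the mat.

>>> send_rows:
  series:
    - [-0.4,0,-1,0,0,-6,1]
    - [-0.8,0,-2,0,0,-12,1]
    - [-1.2,0,-3,0,0,-18,1]
    - [-1.6,0,-4,0,0,-24,1]
    - [-2,0,-5,0,0,-30,1]

```text
clock: 11.63
position: [443.5, 6.4, 130.2]
ee_rot: [0.001, 0.507, 0.862, 0.0]
ft_force: [0.4, -0.7, -4.1]
grip_width: 0.214
finger_force: 120.3
```

>>> send_rows:
  series:
    - [0,0,0,0,0,-6,1]
    - [0,0,0,0,0,-12,1]
    - [0,0,0,0,0,-18,1]
    - [0,0,0,0,0,-24,1]
    - [0,0,0,0,0,-30,1]

```text
clock: 12.05
position: [443.9, 6.3, 130.7]
ee_rot: [0.001, 0.712, 0.702, 0.0]
ft_force: [0.2, -0.9, -4.3]
grip_width: 0.213
finger_force: 120.3
```

>>> send_rows:
  series:
    - [0,0,-2,-4,0,0,1]
    - [0,0,-4,-9,0,0,1]
    - [0,0,-6,-9,0,0,1]
    - [0,0,-7,-9,0,0,1]
    - [0,0,-7,-9,0,0,1]

```text
clock: 12.47
position: [441.3, 6.4, 58.8]
ee_rot: [0.055, 0.708, 0.701, -0.058]
ft_force: [-0.3, -0.6, -4.9]
grip_width: 0.212
finger_force: 120.2
```

```bash
python3 - <<'E'
from h import *
np.set_printoptions(precision=3,suppress=True)
T,im=wsnap("w8"); print(T)
m=cv2.inRange(cv2.cvtColor(im,cv2.COLOR_BGR2HSV),(8,90,60),(25,255,255))
for y in(5,100,200,300): x=np.where(m[y,200:420])[0]; print(y,x.min()+200,x.max()+200)
E
```

```text
[[  0.01    1.     -0.004 441.276]
 [  0.987  -0.01   -0.159   6.357]
 [ -0.159  -0.003  -0.987  58.778]
 [  0.      0.      0.      1.   ]]
5 279 354
100 279 352
200 269 349
300 287 344
```

>>> send_rows:
  series:
    - [0,0,-1.5,0,0,0,1]
    - [0,0,-3,0,0,0,1]
    - [0,0,-3.6,0,0,0,1]
    - [0,0,-4,0,0,0,1]
    - [0,0,-4,0,0,0,1]

```text
clock: 12.93
position: [443.3, 6.7, 21.0]
ee_rot: [0.056, 0.709, 0.701, -0.055]
ft_force: [0.0, 0.2, -5.3]
grip_width: 0.212
finger_force: 120.2
```

>>> send_rows:
  series:
    - [0,0,-0.2,0,0,0,1]
    - [0,0,-0.2,0,0,0,3]
    - [0,0,-0.2,0,0,0,6]
    - [0,0,-0.2,0,0,0,8.5]
    - [0,0,-0.2,0,0,0,8.5]

```text
clock: 13.35
position: [443.9, 7.6, 19.6]
ee_rot: [0.056, 0.709, 0.701, -0.054]
ft_force: [-0.3, -0.2, -1.0]
grip_width: 0.765
finger_force: 0.0
```

>>> send_rows:
  series:
    - [0,0,0,0,0,0,8.5]
    - [0,0.3,2,0,0,0,8.5]
    - [0,0.9,6,0,0,0,8.5]
    - [0,1.5,10,9,0,0,8.5]
    - [0,1.5,14,9,0,0,8.5]

```text
clock: 13.77
position: [442.7, 22.7, 160.8]
ee_rot: [-0.001, 0.71, 0.704, 0.002]
ft_force: [1.5, -0.3, 0.5]
grip_width: 0.999
finger_force: 0.0
```

```bash
python3 - <<'E'
from h import *
np.set_printoptions(precision=3,suppress=True)
T,im=wsnap("w9"); print(T[:3,3])
m=cv2.inRange(cv2.cvtColor(im,cv2.COLOR_BGR2HSV),(8,90,60),(25,255,255)); n,l,s,c=cv2.connectedComponentsWithStats(m)
for k in range(1,n):
    if s[k,4]<500: continue
    ys,xs=np.where(l==k); print(s[k])
    for y in (s[k,1]+4,s[k,1]+s[k,3]-5): print(plane("wrist",(xs[abs(ys-y)<3].mean(),y),47,T), xs[abs(ys-y)<3].ptp() if 0 else np.ptp(xs[abs(ys-y)<3]))
E
```

```text
[442.731  22.706 160.76 ]
[ 304   77   30  198 5609]
[[445.528 128.974  47.   ]] 28
[[443.551  -7.211  47.   ]] 25
[ 611  299   29   58 1137]
[[782.19  -58.615  47.   ]] 10
[[ 802.536 -124.055   47.   ]] 23
```

>>> send_rows:
  series:
    - [2,0,3.5,0,0,2.5,8.5]
    - [6,-1,7,0,0,2.5,8.5]
    - [10,-2,8,0,0,2.5,8.5]
    - [14,-3,8,0,0,2.5,8.5]
    - [17.9,-3.2,8,0,0,2.5,8.5]

```text
clock: 14.23
position: [616.1, -10.6, 241.3]
ee_rot: [0.002, 0.696, 0.718, 0.002]
ft_force: [0.6, 0.5, 0.8]
grip_width: 0.993
finger_force: 0.0
```

>>> send_rows:
  series:
    - [0,0,0,0,0,0,8.5]
    - [0,0,0,0,0,0,8.5]
    - [0,0,0,0,0,0,8.5]
    - [0,0,0,0,0,0,8.5]
    - [0,0,0,0,0,0,8.5]

```text
clock: 14.65
position: [612.3, -8.6, 239.1]
ee_rot: [-0.0, 0.695, 0.719, 0.0]
ft_force: [-0.5, 0.9, 0.8]
grip_width: 0.995
finger_force: 0.0
```

```bash
python3 - <<'E'
from h import *
T,im=wsnap("w10"); print(T.round(3))
E
```

```text
[[-3.30000e-02  9.99000e-01 -0.00000e+00  6.12282e+02]
 [ 9.99000e-01  3.30000e-02  1.00000e-03 -8.64900e+00]
 [ 1.00000e-03 -0.00000e+00 -1.00000e+00  2.39119e+02]
 [ 0.00000e+00  0.00000e+00  0.00000e+00  1.00000e+00]]
```

View pics/w10.png

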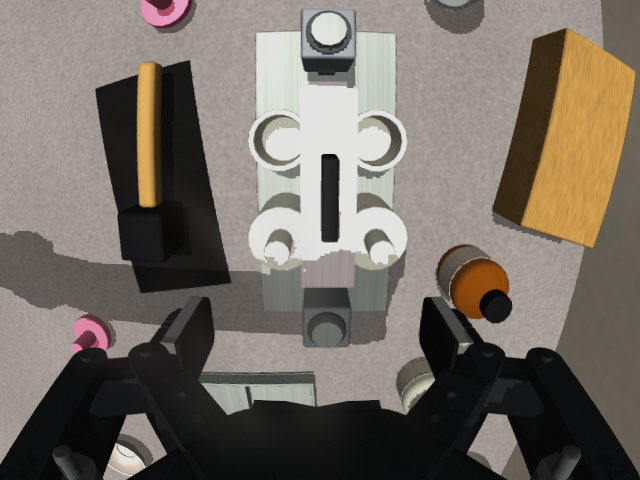

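The view shows the mallet upright on the mat, both pins down at (328,30) and (327,328), the fin at x≈330 over rows 154–242, and the stem tops at about (279,252) and (383,249).

```bash
python3 - <<'E'
from h import *
np.set_printoptions(precision=1,suppress=True)
T=np.load("pics/w10.npy"); im=cv2.imread("pics/w10.png")
g=cv2.cvtColor(im,cv2.COLOR_BGR2GRAY); m=(g<60).astype(np.uint8); n,l,s,c=cv2.connectedComponentsWithStats(m)
k=l[200,330]; print(s[k],c[k]); x,y,w,h=s[k][:4]
cs=[(c[k][0],y+1),(c[k][0],y+h-1)]
P=plane("wrist",cs,133,T); print("fin top ends",P,np.linalg.norm(P[0]-P[1]),P.mean(0))
print("pins@97",plane("wrist",[(328,30),(327,328)],97,T)); print("stems@124",plane("wrist",[(277,252),(381,249)],124,T))
print("deck corners",plane("wrist",[(256,33),(395,33),(389,311),(264,311)],12,T))
E
```

```text
[ 322  154   17   88 1429] [329.7 197.3]
fin top ends [[619.5  46.6 133. ]
 [621.9 -13.6 133. ]] 60.21453841933792 [620.7  16.5 133. ]
pins@97 [[ 616.4  142.1   97. ]
 [ 624.8 -105.5   97. ]]
stems@124 [[583.7 -26.1 124. ]
 [660.7 -21.4 124. ]]
deck corners [[ 547.1  161.8   12. ]
 [ 685.1  167.4   12. ]
 [ 699.  -132.4   12. ]
 [ 557.  -136.3   12. ]]
```

>>> send_rows:
  series:
    - [0.8,2.5,0,0,0,0.3,6]
    - [0.8,2.5,-3,0,0,0.3,6]
    - [0.8,2.5,-6,0,0,0.3,6]
    - [0.8,2.5,-8,0,0,0.3,6]
    - [0.8,2.5,-8,0,0,0.3,6]

```text
clock: 15.12
position: [616.7, 17.0, 154.2]
ee_rot: [-0.003, 0.693, 0.721, -0.003]
ft_force: [-1.6, -0.5, -0.8]
grip_width: 0.703
finger_force: 0.0
```

>>> send_rows:
  series:
    - [0,0,0,0,0,0,6]
    - [0,0,0,0,0,0,6]
    - [0,0,0,0,0,0,6]
    - [0,0,0,0,0,0,6]
    - [0,0,0,0,0,0,6]

```text
clock: 15.53
position: [622.7, 16.1, 160.4]
ee_rot: [0.001, 0.694, 0.72, 0.001]
ft_force: [0.7, 0.1, 0.4]
grip_width: 0.706
finger_force: 0.0
```

>>> send_rows:
  series:
    - [-0.2,0,-2,0,0,0,6]
    - [-0.2,0,-4,0,0,0,6]
    - [-0.2,0,-5.7,0,0,0,6]
    - [-0.2,0,-5.7,0,0,0,6]
    - [-0.2,0,-5.7,0,0,0,6]

```text
clock: 15.95
position: [619.0, 16.2, 101.3]
ee_rot: [-0.001, 0.694, 0.72, -0.001]
ft_force: [0.9, -0.2, 0.6]
grip_width: 0.701
finger_force: 0.0
```

>>> send_rows:
  series:
    - [0,0,0,0,0,0,3]
    - [0,0,0,0,0,0,0.3]
    - [0,0,0,0,0,0,0.3]
    - [0,0,0,0,0,0,0.3]
    - [0,0,0,0,0,0,0.3]

```text
clock: 16.37
position: [620.9, 16.2, 103.2]
ee_rot: [0.001, 0.694, 0.72, 0.001]
ft_force: [0.4, 0.3, 4.1]
grip_width: 0.116
finger_force: 117.1
```

>>> send_rows:
  series:
    - [0,0,0,0,0,0,0.3]
    - [0,0,0.5,0,0,0,0.3]
    - [0,0,1,0,0,0,0.3]
    - [0,0,2,0,0,0,0.3]
    - [0,0,2,0,0,0,0.3]

```text
clock: 16.78
position: [620.2, 16.1, 123.1]
ee_rot: [0.001, 0.694, 0.72, 0.001]
ft_force: [1.2, -1.0, -2.1]
grip_width: 0.116
finger_force: 117.3
```

>>> send_rows:
  series:
    - [0,0,3,0,0,0,0.3]
    - [0,0,6.5,0,0,0,0.3]
    - [0,0,10,0,0,0,0.3]
    - [0,0,13.5,0,0,0,0.3]
    - [0,0,16.5,0,0,0,0.3]

```text
clock: 17.2
position: [619.7, 15.8, 289.1]
ee_rot: [0.0, 0.694, 0.72, 0.001]
ft_force: [2.0, 0.8, -3.6]
grip_width: 0.118
finger_force: 118.1
```

>>> send_rows:
  series:
    - [-2,3,0,0,0,0,0.3]
    - [-4,6,0,0,0,-3,0.3]
    - [-6,9,0,0,0,-6,0.3]
    - [-8,12,0,0,0,-7,0.3]
    - [-9.5,14,0,0,0,-7,0.3]

```text
clock: 17.62
position: [521.8, 160.0, 286.3]
ee_rot: [-0.001, 0.735, 0.678, 0.0]
ft_force: [0.5, 1.8, -4.0]
grip_width: 0.118
finger_force: 118.1
```

>>> send_rows:
  series:
    - [0,0,0,0,0,0,0.3]
    - [0,0,0,0,0,0,0.3]
    - [0,0,0,0,0,0,0.3]
    - [0,0,0,0,0,0,0.3]
    - [0,0,0,0,0,0,0.3]

```text
clock: 18.03
position: [525.4, 154.1, 286.7]
ee_rot: [0.0, 0.738, 0.675, -0.0]
ft_force: [-0.2, 0.2, -3.1]
grip_width: 0.119
finger_force: 118.2
```

```bash
python3 - <<'E'
from h import *
T,im=wsnap("w11"); print(T.round(3))
E
```

```text
[[ 8.80000e-02  9.96000e-01  0.00000e+00  5.25396e+02]
 [ 9.96000e-01 -8.80000e-02 -1.00000e-03  1.54104e+02]
 [-1.00000e-03  0.00000e+00 -1.00000e+00  2.86703e+02]
 [ 0.00000e+00  0.00000e+00  0.00000e+00  1.00000e+00]]
```

View pics/w11.png

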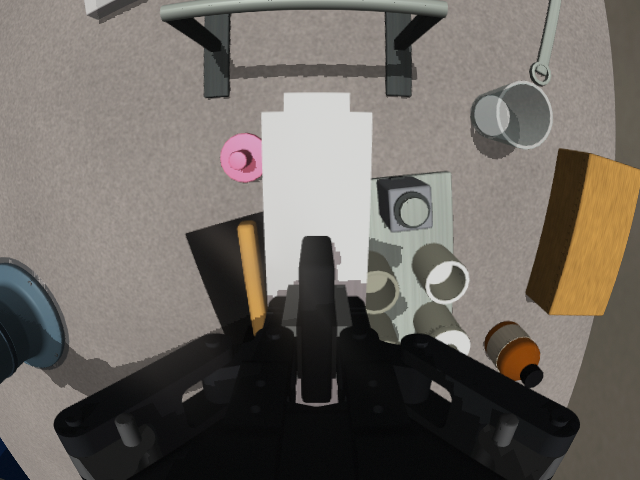

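The bar spans (163,14) to (446,10) at the top edge of the frame. I'll move closer for a second view.

>>> send_rows:
  series:
    - [0,2,1,0,0,0,0.3]
    - [0,4,2,0,0,0,0.3]
    - [0,6,2,0,0,0,0.3]
    - [0,6,2,0,0,0,0.3]
    - [0,6,2,0,0,0,0.3]

```text
clock: 18.5
position: [524.5, 217.4, 306.4]
ee_rot: [0.0, 0.736, 0.678, -0.0]
ft_force: [-0.2, -0.1, -4.2]
grip_width: 0.12
finger_force: 118.2
```

>>> send_rows:
  series:
    - [0,0,0,0,0,0,0.3]
    - [0,0,0,0,0,0,0.3]
    - [0,0,0,0,0,0,0.3]
    - [0,0,0,0,0,0,0.3]
    - [0,0,0,0,0,0,0.3]

```text
clock: 18.92
position: [524.7, 215.4, 306.7]
ee_rot: [-0.0, 0.737, 0.676, -0.0]
ft_force: [-0.3, 0.9, -3.6]
grip_width: 0.117
finger_force: 118.2
```

```bash
python3 - <<'E'
from h import *
T,im=wsnap("w12"); print(T.round(3))
E
```

```text
[[ 8.60000e-02  9.96000e-01 -0.00000e+00  5.24708e+02]
 [ 9.96000e-01 -8.60000e-02 -0.00000e+00  2.15376e+02]
 [-0.00000e+00 -0.00000e+00 -1.00000e+00  3.06661e+02]
 [ 0.00000e+00  0.00000e+00  0.00000e+00  1.00000e+00]]
```

View pics/w12.png

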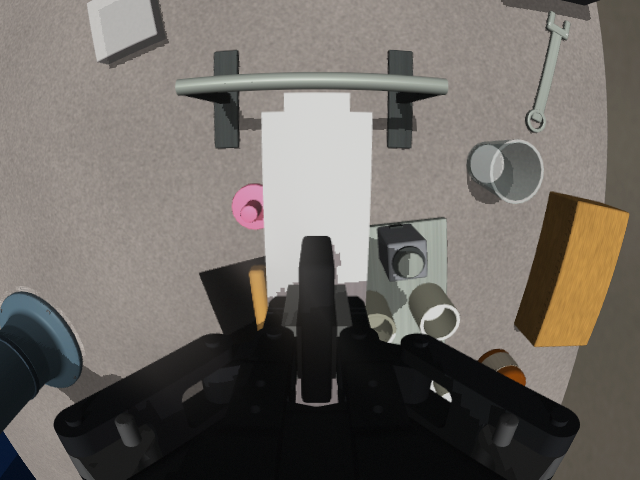

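The bar spans (177,87) to (447,87), its middle at about (313,80). The bridge hangs straight in the grip.

```bash
python3 - <<'E'
from h import *
np.set_printoptions(precision=1,suppress=True)
T1,T2=np.load("pics/w11.npy"),np.load("pics/w12.npy")
for a,b in(((163,14),(177,88)),((446,10),(447,87))):
    A=rays("wrist",a,T1);B=rays("wrist",b,T2); print(tri((A[0],A[1][0]),(B[0],B[1][0])),plane("wrist",b,150,T2))
# fit bar centreline by column scan in w12
g=cv2.cvtColor(cv2.imread("pics/w12.png"),cv2.COLOR_BGR2HSV)
pts=[(262,80),(316,79.5),(372,80.5)]
print(plane("wrist",[(177,88),*pts,(447,87)],152,T2))
t=cv2.imread("pics/top0.png"); 
print("top",plane("top",[(166,201),(152,314)],150))
E
```

```text
(array([419.9, 336.3, 150.5]), np.float64(0.8308544721677931)) [[419.2 336.4 150. ]]
(array([641.6, 317.1, 149.9]), np.float64(0.35178521401616913)) [[641.8 317.1 150. ]]
[[420.  336.1 152. ]
 [491.7 331.4 152. ]
 [534.2 327.3 152. ]
 [578.4 323.5 152. ]
 [641.  316.9 152. ]]
top [[638.7 311.8 150. ]
 [420.9 333.9 150. ]]
```

>>> send_rows:
  series:
    - [0.2,3,0,0,0,0,0.3]
    - [0.4,6,0,0,0,0,0.3]
    - [0.6,9,0,0,0,0,0.3]
    - [0.6,11.1,0,0,0,0,0.3]
    - [0.6,11.1,0,0,0,0,0.3]

```text
clock: 19.38
position: [528.0, 335.7, 306.0]
ee_rot: [-0.002, 0.733, 0.68, 0.001]
ft_force: [-0.8, 1.6, -4.1]
grip_width: 0.12
finger_force: 118.2
```

>>> send_rows:
  series:
    - [0,0,-2,0,0,0,0.3]
    - [0,0,-5,0,0,0,0.3]
    - [0,0,-8,0,0,0,0.3]
    - [0,0,-10,0,0,0,0.3]
    - [0,0,-10,0,0,0,0.3]

```text
clock: 19.8
position: [526.6, 324.7, 200.5]
ee_rot: [-0.001, 0.736, 0.677, -0.006]
ft_force: [-0.4, -0.7, -4.5]
grip_width: 0.121
finger_force: 118.2
```

>>> send_rows:
  series:
    - [0,0,0,0,0,0,0.3]
    - [0,0,0,0,0,0,0.3]
    - [0,0,0,0,0,0,0.3]
    - [0,0,0,0,0,0,0.3]
    - [0,0,0,0,0,0,0.3]

```text
clock: 20.22
position: [531.6, 327.8, 208.6]
ee_rot: [0.0, 0.736, 0.677, 0.002]
ft_force: [0.1, -0.2, -3.9]
grip_width: 0.117
finger_force: 118.2
```

>>> send_rows:
  series:
    - [0,-0.1,-1.5,0,0,0,0.3]
    - [0,-0.1,-3,0,0,0,0.3]
    - [0,-0.1,-3.6,0,0,0,0.3]
    - [0,-0.1,-4,0,0,0,0.3]
    - [0,-0.1,-4,0,0,0,0.3]

```text
clock: 20.63
position: [530.7, 326.3, 168.2]
ee_rot: [-0.0, 0.736, 0.677, 0.0]
ft_force: [-0.1, 0.7, -1.2]
grip_width: 0.12
finger_force: 118.7
```

>>> send_rows:
  series:
    - [0,0,0,0,0,0,0.3]
    - [0,0,0,0,0,0,0.3]
    - [0,0,0,0,0,0,0.3]
    - [0,0,-0.1,0,0,0,0.3]
    - [0,0,-0.1,0,0,0,0.3]

```text
clock: 21.05
position: [531.1, 326.5, 168.1]
ee_rot: [-0.0, 0.736, 0.677, 0.001]
ft_force: [-4.3, -1.3, 7.5]
grip_width: 0.12
finger_force: 120.2
```

>>> send_rows:
  series:
    - [0,0,0.2,0,0,0,1.5]
    - [0,0,0.2,0,0,0,3]
    - [0,0,0.2,0,0,0,5]
    - [0,0,0.2,0,0,0,6]
    - [0,0,0.2,0,0,0,6]

```text
clock: 21.47
position: [530.7, 326.3, 167.5]
ee_rot: [0.0, 0.736, 0.677, 0.0]
ft_force: [0.8, -0.2, 0.0]
grip_width: 0.702
finger_force: 0.0
```

>>> send_rows:
  series:
    - [0,0,1,0,0,0,6]
    - [0,0,3,0,0,0,6]
    - [0,0,6,0,0,0,6]
    - [0,0,9,0,0,0,6]
    - [0,-3,12,0,0,0,6]

```text
clock: 21.88
position: [528.4, 304.5, 288.7]
ee_rot: [-0.002, 0.733, 0.681, 0.002]
ft_force: [0.8, 2.6, 0.0]
grip_width: 0.701
finger_force: 0.0
```

```bash
python3 - <<'E'
from h import *
np.set_printoptions(precision=1,suppress=True)
T,im=wsnap("w13"); print(T[:3,3])
g=cv2.cvtColor(im,cv2.COLOR_BGR2HSV)
m=cv2.inRange(g,(0,0,150),(180,60,255)); n,l,s,c=cv2.connectedComponentsWithStats(m)
for k in range(1,n):
    if s[k,4]>800: print(s[k],c[k], cv2.minAreaRect(np.argwhere(l==k)[:,::-1].astype(np.float32)))
E
```

```text
[528.4 304.5 288.7]
[  176     4   281   258 12539] [321.  146.9] ((299.09515380859375, 147.29486083984375), (231.33242797851562, 264.44647216796875), 71.2058334350586)
[  54   32  100  103 5104] [111.6  82.6] ((105.21133422851562, 80.64949035644531), (80.3395004272461, 95.84740447998047), 68.96248626708984)
[532  99  41 105 978] [554.1 153.9] ((560.3763427734375, 153.85626220703125), (28.709043502807617, 107.65633392333984), 19.93253517150879)
[ 344  330   57   79 1326] [372.6 361.5] ((371.91766357421875, 371.12939453125), (78.52881622314453, 51.41250991821289), 77.47119140625)
```

```bash
python3 - <<'E'
from h import *
np.set_printoptions(precision=1,suppress=True)
T=np.load("pics/w13.npy"); im=cv2.imread("pics/w13.png"); g=cv2.cvtColor(im,cv2.COLOR_BGR2GRAY)
m=(cv2.inRange(cv2.cvtColor(im,cv2.COLOR_BGR2HSV),(0,0,170),(180,40,255)))
for y in (20,40,60,90,120,160,200,240,260):
    x=np.where(m[y,220:430])[0]; print(y,(x.min()+220,x.max()+220) if len(x) else None, end=" ; ")
    if len(x): print(plane("wrist",[(x.min()+220,y),(x.max()+220,y)],162,T)[:,:2].ravel())
f=(g<50).astype(np.uint8); f[290:]=0; n,l,s,c=cv2.connectedComponentsWithStats(f)
for k in range(1,n):
    if s[k,4]>400: print("dark",s[k],plane("wrist",c[k],198,T))
E
```

```text
20 None ; 40 None ; 60 None ; 90 (np.int64(288), np.int64(350)) ; [515.8 407.4 560.1 404.2]
120 (np.int64(288), np.int64(350)) ; [514.1 385.5 558.6 382.2]
160 (np.int64(288), np.int64(348)) ; [511.7 356.3 555.2 353.1]
200 (np.int64(288), np.int64(347)) ; [509.  326.7 552.7 323.4]
240 (np.int64(289), np.int64(345)) ; [506.9 295.7 549.5 292.6]
260 (np.int64(319), np.int64(323)) ; [528.5 277.9 531.6 277.7]
dark [ 503    0  137   66 3689] [[706.  443.7 198. ]]
dark [186 123  55  64 646] [[469.8 352.9 198. ]]
dark [ 310  161   18   93 1569] [[531.4 327.6 198. ]]
dark [401 171  47  19 499] [[597.4 339.8 198. ]]
dark [ 540  260   55   30 1021] [[724.4 260.7 198. ]]
```

>>> send_rows:
  series:
    - [1,-4,0,0,0,2,6]
    - [2,-8,0,0,0,4,6]
    - [3,-12,0,0,0,6,6]
    - [4,-16,0,0,0,7,6]
    - [5,-20,0,0,0,7,6]

```text
clock: 22.35
position: [580.9, 94.4, 288.0]
ee_rot: [0.0, 0.694, 0.72, 0.001]
ft_force: [1.3, 0.9, -0.0]
grip_width: 0.708
finger_force: 0.0
```

>>> send_rows:
  series:
    - [0.5,-4,0,0,0,0,6]
    - [0.5,-8,-1,0,0,0,6]
    - [0.5,-11,-4,0,0,0,6]
    - [0.5,-13,-8,0,0,0,6]
    - [0.5,-13,-8,0,0,0,6]

```text
clock: 22.77
position: [580.3, -40.6, 201.8]
ee_rot: [-0.002, 0.697, 0.717, -0.005]
ft_force: [-1.7, -0.2, -0.8]
grip_width: 0.702
finger_force: 0.0
```

>>> send_rows:
  series:
    - [0,0,0,0,0,0,6]
    - [0,0,0,0,0,0,6]
    - [0,0,0,0,0,0,6]
    - [0,0,0,0,0,0,6]
    - [0,0,0,0,0,0,6]

```text
clock: 23.18
position: [587.1, -31.4, 208.9]
ee_rot: [0.001, 0.693, 0.721, 0.001]
ft_force: [-0.3, 0.4, -0.6]
grip_width: 0.704
finger_force: 0.0
```

```bash
python3 - <<'E'
from h import *
np.set_printoptions(precision=2,suppress=True)
T,im=wsnap("w14"); print(T)
c=bot.calibration("wrist")
def proj(p):
    v=np.linalg.inv(T@c["tool_from_camera"])@np.r_[p,1]; v=v[:3]; th=np.arctan2(np.hypot(*v[:2]),v[2]); return np.array([c["cx"],c["cy"]])+c["fx"]*th*v[:2]/np.hypot(*v[:2])
print(proj((583.4,-26,124)),proj((583.4,-26,89)),proj((662.5,-23,124)),proj((662.5,-23,89)))
E
```

```text
[[ -0.04   1.     0.   587.06]
 [  1.     0.04   0.   -31.43]
 [  0.     0.    -1.   208.93]
 [  0.     0.     0.     1.  ]]
[310.47 234.65] [311.05 221.24] [430.06 234.81] [416.58 221.71]
```

```bash
python3 - <<'E'
from h import *
np.set_printoptions(precision=1,suppress=True)
T=np.load("pics/w14.npy"); g=cv2.GaussianBlur(cv2.cvtColor(cv2.imread("pics/w14.png"),cv2.COLOR_BGR2GRAY),(3,3),0)
for r0,r1,z in((34,48,89),(13,24,124)):
    C=cv2.HoughCircles(g[:300],cv2.HOUGH_GRADIENT,1,30,param1=100,param2=14,minRadius=r0,maxRadius=r1)
    if C is not None:
        for c in C[0]:
            p=plane("wrist",c[:2],z,T)[0]
            if 560<p[0]<690 and -60<p[1]<10: print(z,c,p)
E
```

```text
89 [310.5 221.5  36. ] [583.  -26.2  89. ]
89 [416.5 223.5  36.1] [662.6 -24.4  89. ]
124 [309.5 236.5  14.9] [582.8 -27.3 124. ]
124 [417.5 225.5  14.5] [653. -17. 124.]
```

>>> send_rows:
  series:
    - [-0.4,0.5,0,0,0,0,6]
    - [-0.4,0.5,-3,0,0,0,6]
    - [-0.4,0.5,-6,0,0,0,6]
    - [-0.4,0.5,-8,0,0,0,6]
    - [-0.4,0.5,-8,0,0,0,6]

```text
clock: 23.65
position: [577.2, -27.0, 122.7]
ee_rot: [-0.003, 0.693, 0.721, -0.003]
ft_force: [-1.2, 0.2, -0.6]
grip_width: 0.702
finger_force: 0.0
```

>>> send_rows:
  series:
    - [0,0,-1.5,0,0,0,6]
    - [0,0,-3,0,0,0,6]
    - [0,0,-3.4,0,0,0,6]
    - [0,0,-3.4,0,0,0,6]
    - [0,0,-3.4,0,0,0,6]

```text
clock: 24.07
position: [582.3, -28.1, 94.3]
ee_rot: [0.0, 0.694, 0.72, 0.001]
ft_force: [0.3, 0.4, -0.3]
grip_width: 0.701
finger_force: 0.0
```

>>> send_rows:
  series:
    - [0,0,0,0,0,0,3]
    - [0,0,0,0,0,0,1]
    - [0,0,0,0,0,0,1]
    - [0,0,0,0,0,0,1]
    - [0,0,0,0,0,0,1]
  grip_force: 60

```text
clock: 24.48
position: [582.5, -28.3, 94.3]
ee_rot: [0.001, 0.694, 0.72, 0.001]
ft_force: [-0.6, 0.7, 4.5]
grip_width: 0.216
finger_force: 58.5
```

>>> send_rows:
  series:
    - [0,0,0,0,0,0,1]
    - [0,0,2,0,0,0,1]
    - [0,0,5,0,0,0,1]
    - [0,0,8,0,0,0,1]
    - [0,0,12,0,0,0,1]

```text
clock: 24.9
position: [578.9, -28.1, 211.3]
ee_rot: [-0.002, 0.694, 0.72, -0.003]
ft_force: [0.8, -0.3, -1.1]
grip_width: 0.213
finger_force: 58.7
```

>>> send_rows:
  series:
    - [-0.6,-3.8,2,0,0,0,1]
    - [-1.2,-7.6,4,0,0,0,1]
    - [-1.8,-11.4,4,0,0,0,1]
    - [-2.4,-15.2,4,0,0,0,1]
    - [-3,-19,4,0,0,0,1]

```text
clock: 25.32
position: [550.9, -220.0, 253.5]
ee_rot: [0.0, 0.694, 0.72, 0.0]
ft_force: [0.5, -0.1, -1.3]
grip_width: 0.215
finger_force: 58.7
```

>>> send_rows:
  series:
    - [-1,-3.5,0,0,0,2,1]
    - [-1.5,-7,0,0,0,2,1]
    - [-1.5,-8.2,0,0,0,2,1]
    - [-1.5,-8.2,0,0,0,2,1]
    - [-1.5,-8.2,0,0,0,2,1]

```text
clock: 25.73
position: [535.9, -300.8, 252.4]
ee_rot: [-0.001, 0.682, 0.731, -0.0]
ft_force: [0.2, 0.4, -1.4]
grip_width: 0.213
finger_force: 58.7
```

>>> send_rows:
  series:
    - [0,0,0,0,0,0,1]
    - [0,0,0,0,0,0,1]
    - [0,0,0,0,0,0,1]
    - [0,0,0,0,0,0,1]
    - [0,0,0,0,0,0,1]

```text
clock: 26.15
position: [537.1, -299.2, 253.2]
ee_rot: [-0.0, 0.68, 0.733, 0.0]
ft_force: [0.3, -0.9, -0.9]
grip_width: 0.212
finger_force: 58.7
```

```bash
python3 - <<'E'
from h import *
np.set_printoptions(precision=2,suppress=True)
T,im=wsnap("w15"); print(T)
E
```

```text
[[  -0.07    1.      0.    537.07]
 [   1.      0.07    0.   -299.16]
 [   0.      0.     -1.    253.16]
 [   0.      0.      0.      1.  ]]
```

View pics/w15.png

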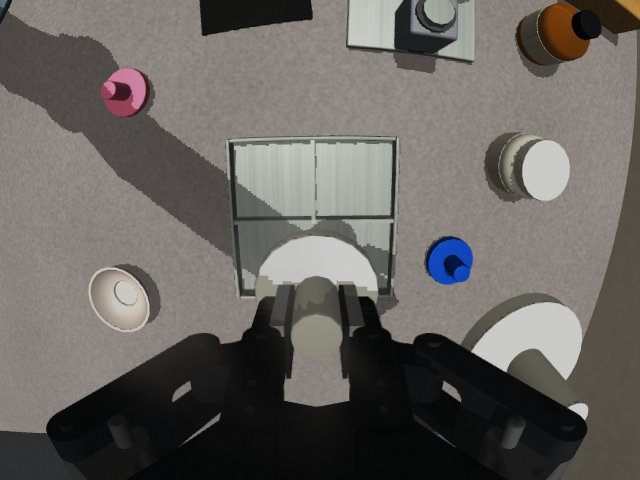

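The tray's outer corners are at (227,139) and (398,137), and the divider cross is at (316,217). The held cap hangs upright below the fingers. That was the last picture, so from here I check with numbers only.

```bash
python3 - <<'E'
from h import *
np.set_printoptions(precision=1,suppress=True)
T=np.load("pics/w15.npy")
P=plane("wrist",[(227,138),(399,137),(316,217),(315,140)],25,T)[:,:2]; print(P,np.linalg.norm(P[0]-P[1]))
d=(P[1]-P[0])/np.linalg.norm(P[1]-P[0]); n=np.array([-d[1],d[0]]); print("yaw",np.degrees(np.arctan2(d[1],d[0])))
ctr=(P[0]+P[1])/2-88*n; print("centre",ctr)
for s in((-1,1),(1,1),(-1,-1),(1,-1)): print(s,P[2]+43*(s[0]*d+s[1]*n))
print(plane("top",(478.5,257),25))
E
```

```text
[[ 442.5 -240.7]
 [ 615.1 -227.3]
 [ 538.  -316.6]
 [ 531.3 -238.1]] 173.17124900854054
yaw 4.449998380800219
centre [ 535.6 -321.7]
(-1, 1) [ 491.8 -277.1]
(1, 1) [ 577.6 -270.4]
(-1, -1) [ 498.5 -362.8]
(1, -1) [ 584.2 -356.1]
[[ 534.3 -320.3   25. ]]
```

>>> send_rows:
  series:
    - [-2.5,1,-2,0,0,0,1]
    - [-4.7,1.7,-5,0,0,0,1]
    - [-4.7,1.7,-9,0,0,0,1]
    - [-4.7,1.7,-13,0,0,0,1]
    - [-4.7,1.7,-16.5,0,0,0,1]

```text
clock: 26.62
position: [489.2, -282.6, 86.7]
ee_rot: [0.0, 0.681, 0.732, 0.0]
ft_force: [0.2, 0.4, -0.6]
grip_width: 0.212
finger_force: 58.9
```

>>> send_rows:
  series:
    - [0,0,0,0,0,0,1]
    - [0,0,0,0,0,0,1]
    - [0,0,0,0,0,0,1]
    - [0,0,-1.5,0,0,0,1]
    - [0,0,-3,0,0,0,1]

```text
clock: 27.03
position: [493.9, -285.6, 62.5]
ee_rot: [0.005, 0.681, 0.732, 0.002]
ft_force: [0.4, 0.5, -0.6]
grip_width: 0.216
finger_force: 58.9
```

>>> send_rows:
  series:
    - [0,0,-1,0,0,0,1]
    - [0,0,-1.8,0,0,0,1]
    - [0,0,-1.8,0,0,0,1]
    - [0,0,-1.8,0,0,0,1]
    - [0,0,-1.8,0,0,0,1]

```text
clock: 27.45
position: [490.5, -283.9, 41.2]
ee_rot: [0.001, 0.681, 0.732, 0.0]
ft_force: [0.8, -0.6, -0.8]
grip_width: 0.211
finger_force: 58.9
```

>>> send_rows:
  series:
    - [0,0,-0.5,0,0,0,1]
    - [0,0,-0.9,0,0,0,1]
    - [0,0,-1.15,0,0,0,1]
    - [0,0,-1.15,0,0,0,1]
    - [0,0,-1.15,0,0,0,1]

```text
clock: 27.87
position: [489.7, -283.3, 29.3]
ee_rot: [-0.0, 0.681, 0.732, 0.0]
ft_force: [-1.8, 0.5, 5.2]
grip_width: 0.211
finger_force: 59.9
```

>>> send_rows:
  series:
    - [0,0,-0.05,0,0,0,1]
    - [0,0,-0.1,0,0,0,1]
    - [0,0,-0.1,0,0,0,2.4]
    - [0,0,-0.1,0,0,0,4]
    - [0,0,-0.1,0,0,0,4]

```text
clock: 28.28
position: [489.5, -283.2, 27.4]
ee_rot: [-0.0, 0.681, 0.732, -0.0]
ft_force: [-0.3, -0.1, -0.8]
grip_width: 0.466
finger_force: 0.0
```

>>> send_rows:
  series:
    - [0,0,2,0,0,0,4]
    - [0,0,5,0,0,0,4.5]
    - [0,0,9,0,0,0,5]
    - [0,0,13,0,0,0,5]
    - [0,0,17,0,0,0,6]

```text
clock: 28.7
position: [488.8, -283.1, 198.6]
ee_rot: [-0.001, 0.681, 0.732, -0.001]
ft_force: [1.4, 0.3, -0.7]
grip_width: 0.694
finger_force: 0.0
```

>>> send_rows:
  series:
    - [2,3.5,0,0,0,0,6]
    - [4,7,0,0,0,0,6]
    - [6,10.5,0,0,0,-2,6]
    - [8,14,0,0,0,-2,6]
    - [10,17.5,0,0,0,-2,6]

```text
clock: 29.12
position: [590.1, -106.4, 197.5]
ee_rot: [-0.0, 0.694, 0.72, 0.0]
ft_force: [0.9, -0.7, 0.3]
grip_width: 0.704
finger_force: 0.0
```

>>> send_rows:
  series:
    - [3,3,0,0,0,0,6]
    - [5,6,0,0,0,0,6]
    - [7,8,0,0,0,0,6]
    - [7,8,0,0,0,0,6]
    - [7,8,0,0,0,0,6]

```text
clock: 29.53
position: [660.3, -24.9, 196.4]
ee_rot: [-0.001, 0.692, 0.722, -0.0]
ft_force: [0.2, -0.9, -1.1]
grip_width: 0.702
finger_force: 0.0
```

>>> send_rows:
  series:
    - [0,0,0,0,0,0,6]
    - [0,0,0,0,0,0,6]
    - [0,0,0,0,0,0,6]
    - [0,0,0,0,0,0,6]
    - [0,0,0,0,0,0,6]

```text
clock: 29.95
position: [659.2, -29.5, 197.9]
ee_rot: [0.0, 0.694, 0.72, 0.0]
ft_force: [-0.0, -0.6, 0.5]
grip_width: 0.703
finger_force: 0.0
```

```bash
cat >> h.py <<'E'
def circles(im,T,r0,r1,z,p2=14):
    g=cv2.GaussianBlur(cv2.cvtColor(im,cv2.COLOR_BGR2GRAY),(3,3),0)
    C=cv2.HoughCircles(g[:300],cv2.HOUGH_GRADIENT,1,30,param1=100,param2=p2,minRadius=r0,maxRadius=r1)
    return [] if C is None else [(c,plane("wrist",c[:2],z,T)[0]) for c in C[0]]
E
python3 - <<'E'
from h import *
np.set_printoptions(precision=1,suppress=True)
T,im=wsnap("w16"); print(T[:3,3])
for z,a,b in((89,30,48),(124,12,24),(77,30,45)):
  for c,p in circles(im,T,a,b,z):
    if 560<p[0]<690 and -70<p[1]<80: print(z,c,p)
E
```

```text
[659.2 -29.5 197.9]
89 [319.5 224.5  38.3] [661.2 -23.5  89. ]
89 [209.5 114.5  32.7] [583.   52.4  89. ]
89 [214.5 220.5  32.1] [585.7 -22.9  89. ]
89 [322.5 110.5  34.6] [660.4  55.5  89. ]
124 [318.5 112.5  23.4] [657.6  52.5 124. ]
124 [320.5 241.5  16.1] [661.6 -25.1 124. ]
124 [228.5 207.5  23.4] [604.8  -5.4 124. ]
124 [222.5 114.5  22.3] [601.2  50.9 124. ]
77 [319.5 224.5  37.4] [661.4 -26.7  77. ]
77 [209.5 112.5  34.3] [579.4  54.3  77. ]
77 [215.5 218.5  33.2] [583.2 -24.5  77. ]
77 [322.5 110.5  34.3] [660.5  56.1  77. ]
```

Cap F stands at about (661.4,−24.5), and the flange and stem circles agree.

>>> send_rows:
  series:
    - [0.2,0.5,-1,0,0,0,6]
    - [0.2,0.5,-3,0,0,0,6]
    - [0.2,0.5,-6,0,0,0,6]
    - [0.2,0.5,-6,0,0,0,6]
    - [0.2,0.5,-6,0,0,0,6]

```text
clock: 30.42
position: [659.4, -22.5, 135.0]
ee_rot: [-0.002, 0.693, 0.72, -0.002]
ft_force: [-0.1, -0.4, -0.3]
grip_width: 0.701
finger_force: 0.0
```

>>> send_rows:
  series:
    - [0,0,-1.5,0,0,0,6]
    - [0,0,-3,0,0,0,6]
    - [0,0,-4.3,0,0,0,6]
    - [0,0,-4.3,0,0,0,6]
    - [0,0,-4.3,0,0,0,6]

```text
clock: 30.83
position: [660.5, -23.2, 93.2]
ee_rot: [-0.001, 0.694, 0.72, -0.001]
ft_force: [-0.0, 1.2, 0.2]
grip_width: 0.706
finger_force: 0.0
```

>>> send_rows:
  series:
    - [0,0,0,0,0,0,3]
    - [0,0,0,0,0,0,1]
    - [0,0,0,0,0,0,1]
    - [0,0,0,0,0,0,1]
    - [0,0,0,0,0,0,1]

```text
clock: 31.25
position: [662.6, -23.4, 95.8]
ee_rot: [0.001, 0.694, 0.72, 0.001]
ft_force: [0.2, 0.1, 2.7]
grip_width: 0.213
finger_force: 58.8
```

>>> send_rows:
  series:
    - [0,0,2,0,0,0,1]
    - [0,0,5,0,0,0,1]
    - [0,0,8,0,0,0,1]
    - [0,0,12,0,0,0,1]
    - [0,0,15.5,0,0,0,1]

```text
clock: 31.67
position: [661.1, -23.3, 251.1]
ee_rot: [-0.0, 0.694, 0.72, -0.0]
ft_force: [0.4, -0.5, -0.7]
grip_width: 0.214
finger_force: 58.8
```

>>> send_rows:
  series:
    - [-1.6,-3.5,0,0,0,0,1]
    - [-3.2,-7,0,0,0,0,1]
    - [-4.8,-10.5,0,0,0,0,1]
    - [-6.4,-14,0,0,0,0,1]
    - [-8,-17.5,0,0,0,2,1]

```text
clock: 32.08
position: [580.3, -199.6, 249.7]
ee_rot: [-0.0, 0.681, 0.733, 0.0]
ft_force: [-0.6, -0.3, -1.2]
grip_width: 0.215
finger_force: 58.8
```

>>> send_rows:
  series:
    - [-1.6,-3.5,0,0,0,0,1]
    - [-3.2,-7,0,0,0,0,1]
    - [-4.5,-10,0,0,0,0,1]
    - [-4.5,-10,0,0,0,0,1]
    - [-4.5,-10,0,0,0,0,1]

```text
clock: 32.5
position: [534.0, -302.0, 249.9]
ee_rot: [0.0, 0.684, 0.73, -0.0]
ft_force: [0.4, 0.2, -1.2]
grip_width: 0.212
finger_force: 58.8
```

>>> send_rows:
  series:
    - [0,0,0,0,0,0,1]
    - [0,0,0,0,0,0,1]
    - [0,0,0,0,0,0,1]
    - [0,0,0,0,0,0,1]
    - [0,0,0,0,0,0,1]

```text
clock: 32.92
position: [537.3, -297.0, 249.5]
ee_rot: [-0.0, 0.68, 0.733, 0.0]
ft_force: [-0.3, 0.4, -1.0]
grip_width: 0.211
finger_force: 58.8
```

```bash
python3 - <<'E'
from h import *
np.set_printoptions(precision=1,suppress=True)
T,im=wsnap("w17"); print(T.round(2)[:3])
for z,a,b in((24,28,45),(59,10,20)):
  for c,p in circles(im,T,a,b,z,12):
    if 440<p[0]<620 and -410<p[1]<-230: print(z,c,p)
# tray top corners: warp w15's back edge search -> edges between tray and bench along columns near the far wall
g=cv2.cvtColor(im,cv2.COLOR_BGR2GRAY).astype(int)
M=np.load("pics/w15.npy"); c=bot.calibration("wrist")
def proj(p):
    v=(np.linalg.inv(T@c["tool_from_camera"])@np.r_[p,1])[:3]; r=np.hypot(*v[:2]); return np.array([c["cx"],c["cy"]])+c["fx"]*np.arctan2(r,v[2])*v[:2]/r
for p in((442.5,-240.7,25),(615.1,-227.3,25),(538,-316.6,25)): print("expected",proj(p))
a=cv2.imread("pics/w15.png"); T15=M
# template match a patch about the far right/left corner
for (u,v),p in (((227,138),(442.5,-240.7,25)),((399,137),(615.1,-227.3,25))):
    t=a[v-18:v+18,u-18:u+18]; r=cv2.matchTemplate(im,t,cv2.TM_CCOEFF_NORMED); _,s,_,l=cv2.minMaxLoc(r); q=(l[0]+18,l[1]+18); print("match",q,s,plane("wrist",q,25,T)[0])
E
```

```text
[[  -0.1    1.    -0.   537.3]
 [   1.     0.1    0.  -297. ]
 [   0.    -0.    -1.   249.5]]
24 [273.5 183.5  44.4] [ 493.  -282.2   24. ]
24 [358.5 183.5  44.4] [ 578.2 -275.9   24. ]
24 [275.5 256.5  37.7] [ 498.5 -359.7   24. ]
24 [359.5 259.5  37.7] [ 587.7 -356.5   24. ]
24 [239.5 179.5  40. ] [ 458.  -280.1   24. ]
24 [324.5 283.5  43.3] [ 552.8 -386.8   24. ]
59 [274.5 188.5  19.4] [ 497.8 -281.3   59. ]
59 [381.5 156.5  19.4] [ 592.5 -244.5   59. ]
59 [299.5 213.5  16. ] [ 522.1 -303.1   59. ]
59 [381.5 237.5  11.1] [ 601.  -320.5   59. ]
expected [225.9 140.2]
expected [399.4 139.3]
expected [315.6 219.9]
match (226, 140) 0.981349527835846 [ 442.6 -240.5   25. ]
match (399, 139) 0.9572800993919373 [ 614.6 -227.1   25. ]
```

>>> send_rows:
  series:
    - [2,1,-2,0,0,0,1]
    - [4,2.2,-5,0,0,0,1]
    - [4,2.2,-9,0,0,0,1]
    - [4,2.2,-13,0,0,0,1]
    - [4,2.2,-16.5,0,0,0,1]

```text
clock: 33.38
position: [577.0, -274.6, 82.3]
ee_rot: [-0.0, 0.68, 0.733, -0.0]
ft_force: [0.7, -0.0, -1.5]
grip_width: 0.216
finger_force: 58.8
```

>>> send_rows:
  series:
    - [0,0,0,0,0,0,1]
    - [0,0,0,0,0,0,1]
    - [0,0,0,0,0,0,1]
    - [0,0,-1.5,0,0,0,1]
    - [0,0,-1.5,0,0,0,1]

```text
clock: 33.8
position: [577.4, -276.6, 70.4]
ee_rot: [0.001, 0.681, 0.732, 0.001]
ft_force: [-1.2, -0.2, -1.5]
grip_width: 0.218
finger_force: 58.9
```

>>> send_rows:
  series:
    - [0,0,-1,0,0,0,1]
    - [0,0,-2,0,0,0,1]
    - [0,0,-2.8,0,0,0,1]
    - [0,0,-2.8,0,0,0,1]
    - [0,0,-2.8,0,0,0,1]

```text
clock: 34.22
position: [575.8, -275.9, 40.5]
ee_rot: [-0.001, 0.681, 0.732, -0.0]
ft_force: [-0.3, -0.1, -0.9]
grip_width: 0.213
finger_force: 58.9
```

>>> send_rows:
  series:
    - [0,0,-0.4,0,0,0,1]
    - [0,0,-0.8,0,0,0,1]
    - [0,0,-1,0,0,0,1]
    - [0,0,-1.1,0,0,0,1]
    - [0,0,-1.1,0,0,0,1]

```text
clock: 34.63
position: [576.7, -276.4, 30.8]
ee_rot: [0.0, 0.681, 0.732, 0.0]
ft_force: [-0.3, 0.5, -0.3]
grip_width: 0.215
finger_force: 59.4
```

Light contact at the expected height, so I'll release and retreat to a viewing pose.

>>> send_rows:
  series:
    - [0,0,-0.05,0,0,0,1]
    - [0,0,-0.1,0,0,0,1]
    - [0,0,-0.1,0,0,0,2.4]
    - [0,0,-0.1,0,0,0,4]
    - [0,0,-0.1,0,0,0,4]

```text
clock: 35.05
position: [576.7, -276.3, 29.6]
ee_rot: [0.0, 0.681, 0.732, 0.0]
ft_force: [-0.2, -0.1, -1.1]
grip_width: 0.467
finger_force: 0.0
```

>>> send_rows:
  series:
    - [0,0,2,0,0,0,4]
    - [0,0,5,0,0,0,4.5]
    - [0,0,9,0,0,0,5]
    - [0,0,13,0,0,0,5]
    - [-2,0,17,0,0,0,6]

```text
clock: 35.47
position: [561.6, -275.0, 199.0]
ee_rot: [0.002, 0.68, 0.734, 0.001]
ft_force: [2.1, 0.7, 1.0]
grip_width: 0.697
finger_force: 0.0
```

>>> send_rows:
  series:
    - [-2,0,2,0,0,0,6]
    - [-2,0,5,0,0,0,6]
    - [-2,0,5,0,0,0,6]
    - [-2,0,5,0,0,0,6]
    - [-2,0,5,0,0,0,6]

```text
clock: 35.88
position: [537.9, -275.8, 246.5]
ee_rot: [-0.0, 0.681, 0.732, 0.0]
ft_force: [0.0, 0.3, 0.0]
grip_width: 0.704
finger_force: 0.0
```

```bash
python3 - <<'E'
from h import *
np.set_printoptions(precision=1,suppress=True)
T,im=wsnap("w18"); print(T[:3,3],bot.observe()["clock"])
print("flange");[print(c,p) for c,p in circles(im,T,26,40,24,12) if 440<p[0]<630 and -410<p[1]<-230]
print("stem");[print(c,p) for c,p in circles(im,T,9,18,59,10) if 440<p[0]<630 and -410<p[1]<-230]
c=cv2.cvtColor(im,cv2.COLOR_BGR2HSV); m=cv2.inRange(c,(0,0,215),(180,30,255)); n,l,s,ce=cv2.connectedComponentsWithStats(m)
for k in range(1,n):
    if s[k,4]>300: print("white",s[k],plane("wrist",ce[k],24,T)[0])
# final: top view checks
top=bot.snapshot("top")[:,:,::-1].copy(); cv2.imwrite("pics/top9.png",top)
hsv=cv2.cvtColor(top,cv2.COLOR_BGR2HSV); m=cv2.inRange(hsv,(8,90,80),(25,255,255)); n,l,s,ce=cv2.connectedComponentsWithStats(m)
for k in range(1,n):
    if s[k,4]>60: print("wood",s[k],ce[k])
old=cv2.imread("pics/top0.png"); d=(np.abs(top.astype(int)-old).sum(2)>60).astype(np.uint8); n,l,s,ce=cv2.connectedComponentsWithStats(cv2.morphologyEx(d,cv2.MORPH_OPEN,np.ones((3,3))))
for k in range(1,n):
    if s[k,4]>40: print("diff",s[k])
E
```

```text
[ 537.9 -275.8  246.5] 35.9333
flange
[354.5 205.5  26.7] [ 576.6 -277.    24. ]
[268.5 204.5  26.6] [ 489.8 -282.2   24. ]
[351.5 272.5  36. ] [ 580.8 -349.6   24. ]
stem
[263.5 211.5  17.4] [ 489.6 -281.5   59. ]
[299.5 176.5  15.2] [ 520.7 -247.1   59. ]
[356.5 214.5  17.4] [ 575.  -278.2   59. ]
[238.5 179.5  16.3] [ 465.3 -253.1   59. ]
[380.5 173.5  16.3] [ 593.2 -238.6   59. ]
[322.5 227.5  11.8] [ 544.8 -292.9   59. ]
[386.5 259.5  12.5] [ 608.6 -320.1   59. ]
wood [ 235   62  106   65 4847] [287.5  93.7]
wood [351 126  29  28 413] [364.6 141.4]
wood [268 313  70  18 620] [302.5 321.6]
diff [  366   167   231   313 27812]
diff [327 185  20  11  95]
diff [291 201  64  16 511]
diff [350 205  18  27 200]
diff [332 223  16   6  62]
diff [314 224  16   4  56]
diff [281 226  10   5  41]
diff [444 226  26  24 465]
diff [ 113  242  118   31 2471]
diff [459 266  11   6  56]
diff [448 274  20  12 170]
diff [265 298  70  10 640]
diff [270 313  68  18 656]
diff [ 94 340  30  13 256]
diff [ 127  351  237  122 9728]
diff [ 56 357  29  34 576]
diff [  0 410  14  27 280]
diff [320 471  32   9 244]
```

The mallet seems to have been knocked since I put it down. I'll work out its pose and whether the head is still over the mat.

```bash
python3 - <<'E'
from h import *
np.set_printoptions(precision=1,suppress=True)
top=cv2.imread("pics/top9.png"); m=cv2.inRange(cv2.cvtColor(top,cv2.COLOR_BGR2HSV),(8,90,80),(25,255,255)); n,l,s,ce=cv2.connectedComponentsWithStats(m)
k=l[321,302]; P=np.argwhere(l==k)[:,::-1].astype(np.float32); r=cv2.minAreaRect(P); B=cv2.boxPoints(r); print(r,B)
B=B[np.argsort(B[:,0])]; e=np.array([B[:2].mean(0),B[2:].mean(0)]); W=plane("top",e,47)[:,:2]; print("tail,neck",W,np.linalg.norm(W[0]-W[1]))
d=(W[1]-W[0])/np.linalg.norm(W[1]-W[0]); head=W.mean(0)+d*97.5; print("head",head)
M=np.array([[359.4,119.3],[474.7,136.9],[518.1,-107.6],[401.7,-126.5]]); c=M.mean(0); y=M[:2].mean(0)-M[2:].mean(0); y/=np.linalg.norm(y); x=np.array([y[1],-y[0]]); print("head in mat",(head-c)@x,(head-c)@y)
E
```

```text
((302.52044677734375, 321.65521240234375), (9.001361846923828, 69.32353210449219), 82.50414276123047) [[267.6 321.7]
 [336.3 312.7]
 [337.5 321.6]
 [268.7 330.6]]
tail,neck [[394.4 123.1]
 [411.3 -18.6]] 142.62362238859149
head [414.4 -44.6]
head in mat -32.35822384408653 -45.18472067051595
```

```bash
python3 -c "
from cell import bot; print(bot.finish_job())"
```

```text
the job is handed in; nothing more can be done
None
```

The job is handed in, though the hand-in returned no verdict: my last measurements show both pins down, the bridge on the bar, both caps upright in their own tray compartments, and the mallet (knocked aside after I set it down) still with its head over the mat.

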